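Load the sample shaker past its reverse-thread lock

TASK

Load the sample shaker: loosen the orange lock knob fully (its thread may be reversed, so feel which way it gives), swing the clear cover well off to the side, lay every wood sample lengthwise flat in the cradle, one to a slot, then swing the cover fully home over them and turn the knob tight again. Do not upset or push aside the other things on the bench.

Things in the scene. Friction and masses are not known exactly. Their poses are not given: they have to be found in the camera images.
- shaker: sample shaker, a fixed white bench machine 330 x 220 mm in plan, 40 mm high. Origin on the bench under its pivot column (48 mm thick, 112 mm high), z up; its cradle lies towards its -x. The column carries the swinging cover arm (92 to 108 mm above the bench), whose steel tail reaches 56 mm behind the pivot. The lock post stands 50 mm to +x and 70 mm to -y of the pivot
- tongue (a point): tip of the red steel tongue, 16 mm wide and 58 mm long, that turns with the lock knob, 94 to 108 mm above the bench. While the knob is tight it points to the shaker's +y and blocks the tail of the cover arm, so the arm cannot swing; turned 2 rad or more from there it is well out of the way. The cover must be home before the knob can be tightened
- cradle (a point): centre of the cradle's inner floor, 44 mm above the bench; axes as the shaker's. The aluminium cradle is 120 x 180 mm inside (x by y); walls and three dividers are 4 mm thick, 18 mm above this floor. The dividers run along x and leave four slots, 42 mm wide and 120 mm long, centred at y = -69, -23, 23 and 69 mm; a sample lies along x, one to a slot
- pivot (a point): point on the vertical axis of column and cover arm, 100 mm above the bench
- handle (a point): middle of the cover's handle, an upright black round post 22 mm thick and 50 mm tall (108 to 158 mm above the bench) that swings with the cover, 180 mm from the pivot axis. The cover is a clear plate 120 x 184 mm centred under the handle, its underside 90 mm and its top 96 mm above the bench
- cover (a joint): angle of the cover arm in rad: 0 = home over the cradle, against its stop; grows to 1.7 as it swings clockwise seen from above (the handle moves off to the shaker's +y side); it stays where it is left, drag about 0.12 N m
- lock_grip (a point): on the vertical axis of the lock knob at the height to grip, 138 mm above the bench. The knob is an orange bar 66 mm long, 14 mm wide, from 120 to 150 mm above the bench, on the lock post; the bar lies along this point's x and turns with it; it does not rise
- lock (a joint): angle of the lock knob in rad, positive counter-clockwise seen from above; 0 = tight, where it starts. Its thread is unmarked: it jams solid one way and turns the other way, with about 0.12 N m of drag, through 2.6 rad to its end stop, fully loose
- sample_a: wood sample, a square stick 66 x 34 x 34 mm of pale wood with a dark bark face, about 70 g, lying loose on the bench at the start. Origin at its centre; x is its long axis. May be absent (then None)
- sample_b: wood sample, a square stick 66 x 34 x 34 mm of pale wood with a dark bark face, about 70 g, lying loose on the bench at the start. Origin at its centre; x is its long axis. May be absent (then None)
- sample_c: wood sample, a square stick 66 x 34 x 34 mm of pale wood with a dark bark face, about 70 g, lying loose on the bench at the start. Origin at its centre; x is its long axis. May be absent (then None)
- sample_d: wood sample, a square stick 66 x 34 x 34 mm of pale wood with a dark bark face, about 70 g, lying loose on the bench at the start. Origin at its centre; x is its long axis. May be absent (then None)
- jar_blue: amber glass jar with blue cap, 60 mm across, 85 mm high; belongs where it stands. Origin at the centre of its underside
- bottle_red: amber bottle with red cap, 56 mm across, 120 mm high; belongs where it stands. Origin at the centre of its underside
- beaker: glass beaker, 68 mm across, 85 mm high; belongs where it stands. Origin at the centre of its underside
- mortar: white ceramic mortar bowl, 100 mm across, 55 mm high; belongs where it stands. Origin at the centre of its underside
- dish: shallow white dish, 90 mm across, 20 mm high; belongs where it stands. Origin at the centre of its underside
- brush: brush, 170 mm long, lying flat (origin under its middle); belongs where it stands. Origin at the centre of its underside
- tub_brown: orange tub, 80 mm across, 60 mm high; belongs where it stands. Origin at the centre of its underside
Mind the look-alikes: they are no part of the job. Leave any green look-alike of the sample_a alone.

How it is judged:
By the outcome, as a careful person would: the job done as asked, in the order asked, and still so for the second after the job is handed in, with the robot touching nothing.
Of sample_a, sample_b, sample_c, sample_d only 2 to 4 are there at a start; the rules pass over those that are not, and their reading is None.
At some moment in a run one of sample_a, sample_b, sample_c, sample_d may be knocked a few centimetres aside while the robot is not near it.
Once in a run the grip may slacken for a moment while it holds something.
It also fails if it takes over 210 s, if anything falls off the work surface, if the arm or the gripper's body presses on something with over 40 N, if the wrist force passes 120 N, or if a joint passes its speed limit or range.

ROBOT

A 6-joint arm with a two-finger parallel gripper is mounted at the origin on the work surface. World frame = base frame: x ahead of the robot, y to its left, z up, the work surface at z = 0. Lengths are in m, angles in rad, forces in N, time in s.
With the tool pointing down it reaches from about 0.275 to 0.725 m from the base axis. Payload 15.9 kg.
Tool frame: the origin (TCP) lies midway between the tips of the shut fingers; the grasp point (between the pads) lies 19 mm behind it; y points along the fingers, x is the direction in which the jaws open and shut, and the axes are right-handed (so a half turn about y gives the same grasp; the last joint's range is limited). The gripper opens to 85 mm and grips with 20 to 120 N. Pads are 22 mm wide; open, the fingers measure 114 mm over their backs; the gripper's body (76 mm by 85 mm) begins 54 mm behind the grasp point. The pads swing forward as they close: fully open they stand 13 mm farther back than shut.
Start: joints at [-1.322, 0.213, -0.034, 1.323, 0, 1.571], TCP at [0.123, -0.485, 0.231] pointing down, gripper open.
Joint ranges: [-2.98, 2.98], [-0.74, 1.72], [-1.14, 1.35], [-2.1, 2.04], [-1.57, 1.44], [-3.14, 3.14]. Speed limits (rad/s): [1.89, 1.89, 2.39, 2.57, 3.14, 3.14].

INTERFACE

Orientations are given as a unit quaternion [x, y, z, w].
In Python, from station import state, camera, close_job, masks_of gives the robot as it stands. The module is installed in compiled form; this text tells all that it offers.
- The arm moves only by the tool move_arm, never from a script. Its argument "plan" is a list of rows, each an object with "claw": the opening, from 0 (shut) to 1 (fully open); "xyz": the shift along the world's x, y, z in m, a list of three; "twist": the turn about the world's z in degrees. In form: [{"claw": claw, "xyz": [x, y, z], "twist": twist}, ...]. A call has 1 to 8 rows; each row shifts and turns the commanded pose from where the row before left it; what a row does not reach is not made up. A row lasts 1/12 s, in which the tool goes at most 41.7 mm and 7.16 degrees, less where a joint would pass 70% of its speed; a pose out of reach is approached as far as the arm can. A call is refused whole if a number of a shift passes 0.0417 or a number of a turn 7.16, either way. A call with a gripper value outside its range is refused whole. The fingers move at their own pace and stop on an object; the grip force is fixed at half the most. Time passes only in rows, so rows that do not move let the fingers close. It gives the time, the measured TCP pose, the force and the opening at its end, in the units of the state.
- state(): the state, without advancing time (a new reading comes with each control period).
- camera(name): name is "scene" or "top" or "wrist"; returns a dict with "frame" (480x640x3 uint8, blue, green, red), "z_map" (480x640 float32, m along the optical axis (not along the pixel's ray), 0 where there is no reading), "fx", "fy", "cx", "cy" (pixels), "world_to_cam" (4x4, takes a point from world to camera coordinates); the wrist camera has in their place "mount" (4x4, takes a point from camera to tool coordinates, whose origin is the TCP and whose axes are the tool frame's). Camera axes: x right, y up, looking along -z (the intrinsics and any distortion apply to the point x, -y, -z); pixel columns grow to the right and rows downward; lengths in m; the calibration is good to about 2 mm. A picture is of the moment at which its call begins: read the wrist's pose just before it.
- close_job(): hands the job in, once; it reports no verdict.
Trained networks look in the newest picture that a camera, given by its name, has taken for a name from the list of things; names that differ only in an ending like _2 or _b are one class to them, and where a whole thing is asked for, a point or a joint stands for the part that bears it (a point fixed in the world has none). Each returns a list of dicts, best first, with "conf" (0 to 1); they miss things now and then, are a little off and sometimes report something else, mostly with a low value. They report only what shows in the picture. A call takes as long as a camera call. They do not tell look-alikes from the thing itself.
- masks_of(camera, query): "pixels" (480x640 bool, what is visible of it) and "location" ([column, row] in pixels, amid what is visible of it).
The state is a dict: "clock": time; "joints": joint angles; "joint_vel": joint speeds; "tau": joint torques, N m; "position": TCP position; "tcp_rot": TCP orientation; "ft_force": force on the tool from outside, world axes, zero at the start; "wrist_torque": the same for the moment, N m; "width": opening from 0.0 (shut) to 1.0 (fully open).
Only numpy, scipy, OpenCV 4.12 (cv2) and the standard library are available. Lean on these libraries where they do the work, as an engineer would, in place of code of your own. Each camera call takes 0.05 s, during which the arm holds its last target. There are 200 camera calls.

## Working session

There is one attempt and no reset: what is moved stays moved. The work goes in short steps, Python scripts to look and compute and a tool call to move; the robot and the scene stay as the last step left them, time stands still between calls to the robot, and variables do not carry over. Pictures are saved under pics/ and viewed, about 12 in all and at most 16, crops included, and the job is handed in when it is done.

Besides the shell and the picture viewer there is one more tool, called after "Call:" as name(argument=value, ...) on one line, values as JSON. move_arm: Moves the arm, as the interface text tells. Its arguments: {"type":"object","properties":{"plan":{"type":"array","items":{"type":"object","properties":{"claw":{"type":"number"},"xyz":{"type":"array","items":{"type":"number"}},"twist":{"type":"number"}}}}},"required":["plan"]}

```bash
mkdir -p pics; cat > h.py <<'E'
import numpy as np, cv2
from station import state, camera, close_job, masks_of
from scipy.spatial.transform import Rotation as R
def cam2world(c,s=None):
    if 'mount' in c:
        T=np.eye(4);T[:3,:3]=R.from_quat(s['tcp_rot']).as_matrix();T[:3,3]=s['position'];return T@c['mount']
    return np.linalg.inv(c['world_to_cam'])
def cloud(c,s=None):
    z=c['z_map'];v,u=np.mgrid[:480,:640]
    p=np.stack([(u-c['cx'])/c['fx']*z,-(v-c['cy'])/c['fy']*z,-z,np.ones_like(z)],-1)
    w=(p@cam2world(c,s).T)[...,:3];w[z==0]=np.nan;return w
def snap(n,f=None):
    s=state();c=camera(n);
    if f: cv2.imwrite('pics/'+f,c['frame'])
    return c,cloud(c,s),s
E
python3 - <<'E'
from h import *
s=state();print({k:np.round(v,3) for k,v in s.items()})
for n in('top','scene'):
    c,w,s=snap(n,n+'0.png');print(n,c.keys(),np.round(cam2world(c)[:3,3],2))
    for q in['sample_a','shaker','handle','lock_grip','tongue','jar_blue','bottle_red','beaker','mortar','dish','brush','tub_brown']:
        for m in masks_of(n,q):
            if m['conf']<.3: continue
            p=w[m['pixels']];p=p[~np.isnan(p[:,0])]
            if len(p): 
                # top surface
                t=p[p[:,2]>np.percentile(p[:,2],90)-.008]
                print(q,round(m['conf'],2),np.round(m['location']),len(p),np.round(np.median(p,0),3),'top',np.round(t.mean(0),3))
E
```

```text
{'clock': np.float64(0.0), 'joints': array([-1.322,  0.213, -0.035,  1.323, -0.   ,  1.571]), 'joint_vel': array([ 0.   ,  0.   , -0.   ,  0.   , -0.002, -0.001]), 'tau': array([-2.0000e-03, -6.8615e+01,  4.8713e+01,  1.7000e-02, -0.0000e+00,
        0.0000e+00]), 'position': array([ 0.123, -0.484,  0.231]), 'tcp_rot': array([-0.558,  0.434, -0.434,  0.558]), 'ft_force': array([-0.055,  0.545,  0.845]), 'wrist_torque': array([-0.031,  0.027, -0.01 ]), 'width': np.float64(0.997)}
top dict_keys(['frame', 'z_map', 'fx', 'fy', 'cx', 'cy', 'world_to_cam']) [ 0.38 -0.05  1.13]
sample_a 0.96 [367. 324.] 420 [ 0.327 -0.137  0.034] top [ 0.327 -0.138  0.034]
sample_a 0.91 [449. 240.] 523 [ 0.532 -0.34   0.033] top [ 0.534 -0.343  0.034]
sample_a 0.9 [457. 283.] 500 [ 0.423 -0.349  0.034] top [ 0.423 -0.351  0.034]
sample_a 0.76 [409. 302.] 499 [ 0.385 -0.24   0.034] top [ 0.385 -0.241  0.034]
sample_a 0.52 [187. 321.] 912 [0.342 0.287 0.019] top [0.339 0.283 0.019]
shaker 0.72 [282. 244.] 12736 [0.515 0.057 0.045] top [0.577 0.054 0.116]
handle 0.89 [277. 272.] 5283 [0.447 0.065 0.097] top [0
[... 1711 characters left out ...]
05  0.117]
lock_grip 0.76 [372. 276.] 524 [ 0.671 -0.003  0.127] top [ 0.671 -0.004  0.149]
tongue 0.89 [373. 276.] 478 [ 0.672 -0.004  0.13 ] top [ 0.672 -0.004  0.149]
jar_blue 0.93 [305. 347.] 768 [ 0.74  -0.188  0.083] top [ 0.731 -0.185  0.085]
bottle_red 0.97 [443. 160.] 630 [0.433 0.353 0.071] top [0.425 0.362 0.116]
beaker 0.87 [492. 182.] 823 [0.542 0.444 0.057] top [0.541 0.448 0.083]
beaker 0.42 [370. 273.] 522 [ 0.67  -0.003  0.127] top [ 0.671 -0.004  0.149]
mortar 0.79 [512. 216.] 1069 [0.648 0.445 0.035] top [0.654 0.432 0.053]
brush 0.7 [402. 160.] 624 [0.35  0.286 0.017] top [0.345 0.284 0.018]
tub_brown 0.78 [130. 323.] 1165 [ 0.503 -0.527  0.058] top [ 0.492 -0.531  0.06 ]
```

View pics/top0.png

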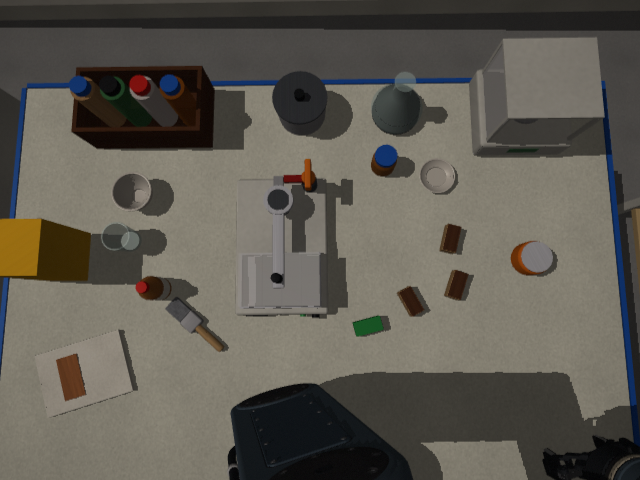

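```bash
python3 - <<'E'
from h import *
c,w,s=snap('top')
# fine: samples
import cv2
hsv=cv2.cvtColor(c['frame'],cv2.COLOR_BGR2HSV)
for m in masks_of('top','sample_a'):
    if m['conf']<.6: continue
    M=m['pixels']&(w[...,2]>.028)&(w[...,2]<.04)
    (x,y),(a,b),t=cv2.minAreaRect(w[M][:,:2].astype(np.float32)*1000)
    r=cv2.boxPoints(((x,y),(a,b),t));e=[r[1]-r[0],r[2]-r[1]];e=max(e,key=np.linalg.norm)
    print(np.round([x,y,a,b]),'yaw long',round(np.degrees(np.arctan2(e[1],e[0]))%180), 'HSV',np.median(hsv[m['pixels']],0))
# column top, handle top, knob top bars
def box(zl,zh,reg):
    M=(w[...,2]>zl)&(w[...,2]<zh)&(w[...,0]>reg[0])&(w[...,0]<reg[1])&(w[...,1]>reg[2])&(w[...,1]<reg[3])
    P=w[M][:,:2]
    print(zl,zh,len(P),cv2.minAreaRect((P*1000).astype(np.float32)) if len(P)>4 else '')
reg=(.25,.8,-.12,.25)
box(.108,.118,reg);box(.144,.154,(.6,.8,-.1,.1));box(.152,.164,reg);box(.088,.1,reg);box(.035,.043,reg);box(.10,.111,(.6,.8,-.1,.25))
cv2.imwrite('pics/crop0.png',cv2.resize(c['frame'][100:380,190:490],None,fx=2.6,fy=2.1))
E
```

```text
[ 385. -242.   66.   35.] yaw long 28 HSV [ 11. 172.  47.]
[ 423. -351.   34.   65.] yaw long 160 HSV [ 11. 172.  47.]
[ 535. -343.   34.   67.] yaw long 166 HSV [ 11. 172.  47.]
[ 327. -139.   34.   66.] yaw long 105 HSV [ 66. 180.  82.]
0.108 0.118 1183 ((643.2633666992188, 78.10548400878906), (428.8098449707031, 193.3310089111328), 25.363672256469727)
0.144 0.154 173 ((664.806640625, -3.1518139839172363), (11.238004684448242, 64.77883911132812), 89.922607421875)
0.152 0.164 105 ((559.0189208984375, 29.88810920715332), (20.12693977355957, 278.3655090332031), 74.2999496459961)
0.088 0.1 3946 ((594.233642578125, 84.2572021484375), (473.716796875, 237.62615966796875), 13.132364273071289)
0.035 0.043 5677 ((551.7435302734375, 64.98661804199219), (551.843994140625, 282.3294982910156), 10.344444274902344)
0.1 0.111 469 ((683.4044189453125, 139.90623474121094), (300.8009948730469, 107.3179931640625), 62.709815979003906)
```

View pics/scene0.png

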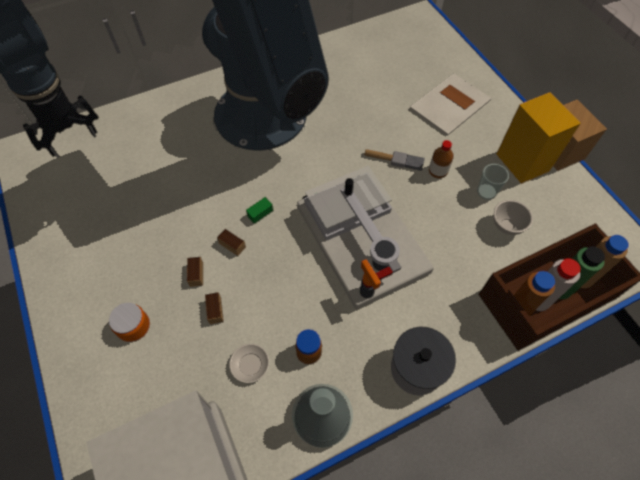

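The scene image agrees. Candidates for a sample in the top image are three dark-bark sticks at (451,238), (457,284) and (411,301), a green stick at (368,325) which is the look-alike to leave, and a flat wood patch on paper at (70,376). I choose the three bark sticks; no fourth is visible yet. The shaker sits about aligned with the world axes. Next I fit its pose.

```bash
python3 - <<'E'
from h import *
s=state();m=R.from_quat(s['tcp_rot']).as_matrix();print('tool axes cols',np.round(m,2))
for n in('top','scene'):
    c,w,s=snap(n)
    def sel(zl,zh,x0,x1,y0,y1):
        M=(w[...,2]>zl)&(w[...,2]<zh)&(w[...,0]>x0)&(w[...,0]<x1)&(w[...,1]>y0)&(w[...,1]<y1)
        P=(w[M]*1000); 
        if len(P)<5: print('few');return
        r=cv2.minAreaRect(P[:,:2].astype(np.float32));print(n,zl,len(P),np.round(r[0],1),np.round(r[1],1),round(r[2],1),'z',round(np.median(P[:,2]),1))
    sel(.1105,.12,.57,.66,.03,.11)   # column top
    sel(.145,.153,.6,.72,-.05,.05)  # knob
    sel(.152,.164,.4,.48,.03,.11)   # handle top
    sel(.102,.111,.48,.56,.03,.11)   # arm bar
    sel(.09,.1,.35,.5,-.06,.2)   # cover
    sel(.034,.0425,.33,.8,-.08,.2)   # base
c,w,s=snap('scene')
im=c['frame'][170:320,270:470];cv2.imwrite('pics/crop1.png',cv2.resize(im,(800,600),interpolation=cv2.INTER_CUBIC))
E
```

```text
tool axes cols [[ 0.25  0.    0.97]
 [-0.97  0.    0.25]
 [-0.   -1.    0.  ]]
top 0.1105 438 [617.6  68.5] [78.5 66. ] 26.2 z 112.3
top 0.145 167 [665.1  -3.1] [11.3 64.8] 90.0 z 149.7
top 0.152 80 [435.   64.6] [19.4 19.2] 88.9 z 158.2
top 0.102 365 [520.1  65.4] [77.7 23. ] 0.5 z 108.1
top 0.09 3853 [435.2  65.4] [120.3 184.3] 0.4 z 96.2
top 0.034 5451 [516.4  65.9] [336.7 219.9] 0.5 z 39.8
scene 0.1105 366 [616.5  66.5] [67.4 71.7] 47.3 z 112.2
scene 0.145 175 [669.7  -2.7] [67.3 14.4] 0.9 z 149.3
scene 0.152 59 [440.   64.4] [20.3 21.6] 49.5 z 157.7
scene 0.102 292 [519.9  65.1] [27.1 79.3] 89.8 z 107.6
scene 0.09 2475 [438.2  65.8] [123.1 186.9] 0.3 z 95.9
scene 0.034 4086 [520.1  65.4] [338.6 220.3] 0.8 z 39.6
```

View pics/crop1.png

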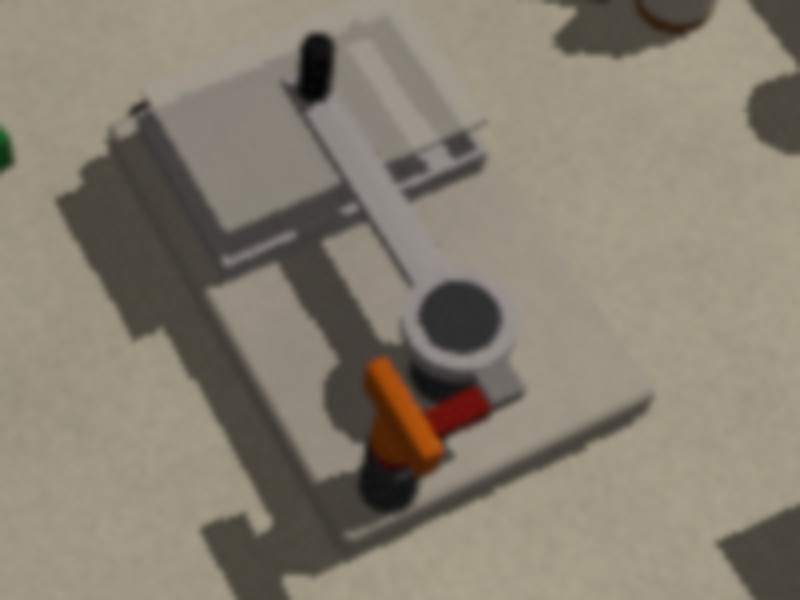

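The crop shows the orange knob bar along the shaker's x, the red tongue towards the column tail, and the handle at (317,60). There are no samples on the base. Pivot ≈ (0.616, 0.066), lock ≈ (0.6665, -0.0035), yaw ≈ 0.4°.

Call:
move_arm(plan=[{"claw": 1,"xyz": [0.028,0.025,0],"twist": -2.0},{"claw": 1,"xyz": [0.028,0.025,0],"twist": -2.0},{"claw": 1,"xyz": [0.028,0.025,0],"twist": -2.0},{"claw": 1,"xyz": [0.028,0.025,0],"twist": -2.0},{"claw": 1,"xyz": [0.028,0.025,0],"twist": -2.0},{"claw": 1,"xyz": [0.028,0.025,0],"twist": -2.0},{"claw": 1,"xyz": [0.028,0.025,0],"twist": -2.0},{"claw": 1,"xyz": [0.028,0.025,0],"twist": 0}])

```text
clock: 2.22
position: [0.3482, -0.2831, 0.2315]
tcp_rot: [-0.5, 0.499, -0.5, 0.501]
ft_force: [0.5, -0.9, -0.8]
width: 0.997
```

```bash
cat >> h.py <<'E'
def st():
    s=state();m=R.from_quat(s['tcp_rot']).as_matrix()
    print('t',round(float(s['clock']),2),'p',np.round(s['position'],4),'jawyaw',round(float(np.degrees(np.arctan2(m[1,0],m[0,0]))),1),'tilt',round(float(np.degrees(np.arccos(-m[2,1]))),1),'w',round(float(s['width']),3),'F',np.round(s['ft_force'],1),'T',np.round(s['wrist_torque'],2),'j',np.round(s['joints'],2))
E
python3 -c "from h import *;st()"
```

```text
t 2.22 p [ 0.3482 -0.2831  0.2315] jawyaw -89.9 tilt 0.0 w 0.997 F [ 0.5 -0.9 -0.8] T [-0.05 -0.03 -0.02] j [-0.68  0.11 -0.16  1.3  -0.    2.46]
```

Call:
move_arm(plan=[{"claw": 1,"xyz": [0.02,0.0175,0],"twist": 7},{"claw": 1,"xyz": [0.02,0.0175,0],"twist": 7},{"claw": 1,"xyz": [0.02,0.0175,0],"twist": 7},{"claw": 1,"xyz": [0.02,0.0175,0],"twist": 7},{"claw": 1,"xyz": [0.02,0.0175,0],"twist": 7},{"claw": 1,"xyz": [0.02,0.0175,0],"twist": 7},{"claw": 1,"xyz": [0.02,0.0175,0],"twist": 7},{"claw": 1,"xyz": [0.02,0.0175,0],"twist": 7}])

```text
clock: 2.88
position: [0.508, -0.1435, 0.2313]
tcp_rot: [-0.677, 0.203, -0.203, 0.677]
ft_force: [-0.3, -0.8, 1.1]
width: 0.999
```

Call:
move_arm(plan=[{"claw": 1,"xyz": [0.02,0.0175,0],"twist": 7},{"claw": 1,"xyz": [0.02,0.0175,0],"twist": 7},{"claw": 1,"xyz": [0.02,0.0175,0],"twist": 7},{"claw": 1,"xyz": [0.02,0.0175,0],"twist": 7},{"claw": 1,"xyz": [0.02,0.0175,0],"twist": 7},{"claw": 1,"xyz": [0.02,0.0175,0],"twist": 7},{"claw": 1,"xyz": [0.02,0.0175,0],"twist": 7},{"claw": 1,"xyz": [0.02,0.0175,0],"twist": 7}])

```text
clock: 3.55
position: [0.6679, -0.0036, 0.2312]
tcp_rot: [-0.693, -0.139, 0.139, 0.693]
ft_force: [-0.5, 0.7, 0.4]
width: 0.999
```

Call:
move_arm(plan=[{"claw": 1,"xyz": [0,0,0],"twist": 7},{"claw": 1,"xyz": [0,0,0],"twist": 7},{"claw": 1,"xyz": [0,0,0],"twist": 7},{"claw": 1,"xyz": [0,0,0],"twist": 7},{"claw": 1,"xyz": [0,0,0],"twist": 7},{"claw": 1,"xyz": [0,0,0],"twist": 7},{"claw": 1,"xyz": [0,0,0],"twist": 7},{"claw": 1,"xyz": [0,0,0],"twist": 7}])

```text
clock: 4.22
position: [0.6671, -0.0046, 0.2312]
tcp_rot: [-0.547, -0.448, 0.448, 0.547]
ft_force: [0.3, 0.2, 0.4]
width: 1.002
```

Call:
move_arm(plan=[{"claw": 1,"xyz": [0,0,0],"twist": 7},{"claw": 1,"xyz": [0,0,0],"twist": 5.3},{"claw": 1,"xyz": [0,0,0],"twist": 0}])

```text
clock: 4.47
position: [0.6671, -0.0046, 0.2312]
tcp_rot: [-0.496, -0.503, 0.504, 0.496]
ft_force: [0.2, -0.5, 0.7]
width: 0.998
```

```bash
python3 - <<'E'
from h import *
st();c,w,s=snap('wrist','wr0.png')
M=(w[...,2]>.144)&(w[...,2]<.154)
n,l,stt,ce=cv2.connectedComponentsWithStats(M.astype(np.uint8))
for i in range(1,n):
    if stt[i,4]>200: print(stt[i],cv2.minAreaRect((w[l==i][:,:2]*1000).astype(np.float32)),np.median(c['frame'][l==i],0))
E
```

```text
t 4.47 p [ 0.6671 -0.0046  0.2312] jawyaw 90.8 tilt 0.0 w 0.998 F [ 0.2 -0.5  0.7] T [-0.02  0.   -0.01] j [-0.01  0.59  0.52  1.5  -0.   -0.02]
[ 317  199   20   90 1743] ((667.035888671875, -1.5799589157104492), (65.21763610839844, 13.504079818725586), 0.5875669717788696) [ 81. 127. 197.]
```

View pics/wr0.png

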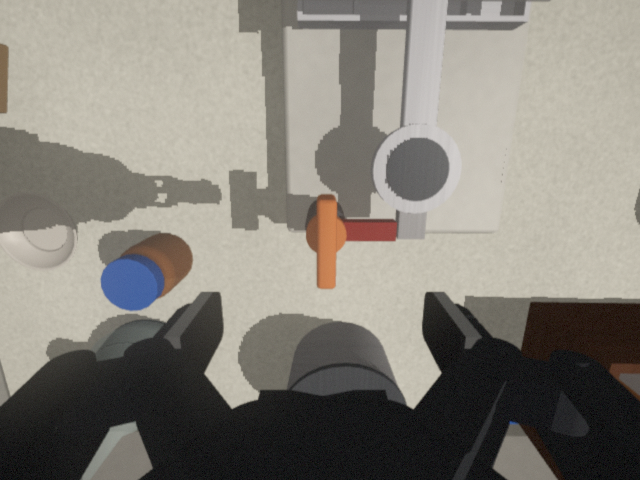

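The wrist view shows the knob bar at (327,242) between the open jaws, tongue pointing to +y, cover arm at (420,60). I descend, grip and feel the thread.

Call:
move_arm(plan=[{"claw": 1,"xyz": [0,0.002,-0.028],"twist": 0},{"claw": 1,"xyz": [0,0,-0.028],"twist": 0},{"claw": 1,"xyz": [0,0,-0.028],"twist": 0},{"claw": 1,"xyz": [0,0,-0.028],"twist": 0},{"claw": 0.3,"xyz": [0,0,0],"twist": 0},{"claw": 0,"xyz": [0,0,0],"twist": 0},{"claw": 0,"xyz": [0,0,0],"twist": 0},{"claw": 0,"xyz": [0,0,0],"twist": 0}])

```text
clock: 5.18
position: [0.6683, -0.0026, 0.1216]
tcp_rot: [0.499, 0.503, -0.501, -0.497]
ft_force: [-0.7, 0.1, -0.0]
width: 0.453
```

Call:
move_arm(plan=[{"claw": 0,"xyz": [0,0,0],"twist": 0},{"claw": 0,"xyz": [0,0,0],"twist": 0},{"claw": 0,"xyz": [0,0,0],"twist": 0},{"claw": 0,"xyz": [0,0,0],"twist": 0}])

```text
clock: 5.52
position: [0.6679, -0.0021, 0.1209]
tcp_rot: [0.498, 0.503, -0.502, -0.497]
ft_force: [-1.1, 3.0, 7.8]
width: 0.154
```

```bash
python3 -c "from h import *;st()"
```

```text
t 5.52 p [ 0.6679 -0.0021  0.1209] jawyaw 90.6 tilt 0.1 w 0.154 F [-1.1  3.   7.8] T [0.64 0.24 0.05] j [-0.    0.6   0.26  1.23  0.   -0.01]
```

Call:
move_arm(plan=[{"claw": 0,"xyz": [0,0,0],"twist": 2},{"claw": 0,"xyz": [0,0,0],"twist": 2},{"claw": 0,"xyz": [0,0,0],"twist": 0}])

```text
clock: 5.77
position: [0.6679, -0.0021, 0.121]
tcp_rot: [0.48, 0.52, -0.519, -0.479]
ft_force: [-0.7, 5.2, 8.5]
width: 0.152
```

```bash
python3 -c "from h import *;st()"
```

```text
t 5.77 p [ 0.6679 -0.0021  0.121 ] jawyaw 94.6 tilt 0.2 w 0.152 F [-0.7  5.2  8.5] T [ 0.91  0.22 -2.29] j [-0.    0.6   0.26  1.23  0.   -0.08]
```

Torque of −2.3 N m against a 4° counter-clockwise turn means it jams that way, so it loosens clockwise.

Call:
move_arm(plan=[{"claw": 0,"xyz": [0,0,0],"twist": -4},{"claw": 0,"xyz": [0,0,0],"twist": -4},{"claw": 0,"xyz": [0,0,0],"twist": -4},{"claw": 0,"xyz": [0,0,0],"twist": -4},{"claw": 0,"xyz": [0,0,0],"twist": 0}])

```text
clock: 6.18
position: [0.6679, -0.0021, 0.1209]
tcp_rot: [0.549, 0.447, -0.446, -0.548]
ft_force: [-1.2, 3.4, 8.8]
width: 0.159
```

```bash
python3 -c "from h import *;st()"
```

```text
t 6.18 p [ 0.6679 -0.0021  0.1209] jawyaw 78.3 tilt 0.1 w 0.159 F [-1.2  3.4  8.8] T [ 0.54  0.28 -0.17] j [-0.    0.6   0.26  1.23  0.    0.2 ]
```

Call:
move_arm(plan=[{"claw": 0,"xyz": [0,0,0],"twist": -6},{"claw": 0,"xyz": [0,0,0],"twist": -6},{"claw": 0,"xyz": [0,0,0],"twist": -6},{"claw": 0,"xyz": [0,0,0],"twist": -6},{"claw": 0,"xyz": [0,0,0],"twist": -6},{"claw": 0,"xyz": [0,0,0],"twist": -6},{"claw": 0,"xyz": [0,0,0],"twist": -6},{"claw": 0,"xyz": [0,0,0],"twist": -6}])

```text
clock: 6.85
position: [0.6678, -0.0023, 0.1209]
tcp_rot: [0.683, 0.185, -0.184, -0.683]
ft_force: [-1.7, 3.0, 9.2]
width: 0.154
```

```bash
python3 -c "from h import *;st()"
```

```text
t 6.85 p [ 0.6678 -0.0023  0.1209] jawyaw 30.3 tilt 0.1 w 0.154 F [-1.7  3.   9.2] T [0.26 0.55 0.16] j [-0.    0.6   0.26  1.23  0.    1.04]
```

Call:
move_arm(plan=[{"claw": 0,"xyz": [0,0,0],"twist": -6},{"claw": 0,"xyz": [0,0,0],"twist": -6},{"claw": 0,"xyz": [0,0,0],"twist": -6},{"claw": 0,"xyz": [0,0,0],"twist": -6},{"claw": 0,"xyz": [0,0,0],"twist": -6},{"claw": 0,"xyz": [0,0,0],"twist": -6},{"claw": 0,"xyz": [0,0,0],"twist": -6},{"claw": 0,"xyz": [0,0,0],"twist": -6}])

```text
clock: 7.52
position: [0.6675, -0.0023, 0.1208]
tcp_rot: [-0.698, 0.108, -0.11, 0.699]
ft_force: [-3.4, 1.7, 10.4]
width: 0.154
```

```bash
python3 -c "from h import *;st()"
```

```text
t 7.52 p [ 0.6675 -0.0023  0.1208] jawyaw -17.7 tilt 0.1 w 0.154 F [-3.4  1.7 10.4] T [0.24 0.91 0.17] j [-0.    0.6   0.26  1.23  0.    1.88]
```

Call:
move_arm(plan=[{"claw": 0,"xyz": [0,0,0],"twist": -6},{"claw": 0,"xyz": [0,0,0],"twist": -6},{"claw": 0,"xyz": [0,0,0],"twist": -6},{"claw": 0,"xyz": [0,0,0],"twist": -6},{"claw": 0,"xyz": [0,0,0],"twist": -6},{"claw": 0,"xyz": [0,0,0],"twist": -4},{"claw": 0,"xyz": [0,0,0],"twist": -2},{"claw": 0,"xyz": [0,0,0],"twist": 0}])

```text
clock: 8.18
position: [0.6674, -0.0022, 0.1208]
tcp_rot: [-0.631, 0.318, -0.319, 0.632]
ft_force: [-3.7, 2.8, 10.1]
width: 0.154
```

```bash
python3 -c "from h import *;st()"
```

```text
t 8.18 p [ 0.6674 -0.0022  0.1208] jawyaw -53.6 tilt 0.1 w 0.154 F [-3.7  2.8 10.1] T [ 0.44  1.13 -0.09] j [-0.    0.6   0.26  1.23  0.    2.5 ]
```

Call:
move_arm(plan=[{"claw": 0,"xyz": [0,0,0],"twist": -3},{"claw": 0,"xyz": [0,0,0],"twist": -3},{"claw": 0,"xyz": [0,0,0],"twist": -1},{"claw": 0,"xyz": [0,0,0],"twist": 0}])

```text
clock: 8.52
position: [0.6674, -0.0022, 0.1209]
tcp_rot: [-0.611, 0.356, -0.356, 0.611]
ft_force: [-4.2, 1.4, 10.0]
width: 0.156
```

```bash
python3 -c "from h import *;st()"
```

```text
t 8.52 p [ 0.6674 -0.0022  0.1209] jawyaw -60.5 tilt 0.1 w 0.156 F [-4.2  1.4 10. ] T [0.33 1.05 1.44] j [-0.    0.6   0.26  1.23  0.    2.62]
```

Now it stops against +1.4 N m after about 150°, so the knob is fully loose. I release, go up and go to the handle.

Call:
move_arm(plan=[{"claw": 0,"xyz": [0,0,0],"twist": 1.5},{"claw": 1,"xyz": [0,0,0],"twist": 0},{"claw": 1,"xyz": [0,0,0],"twist": 0},{"claw": 1,"xyz": [0,0,0],"twist": 0},{"claw": 1,"xyz": [0,0,0.03],"twist": 0},{"claw": 1,"xyz": [0,0,0.04],"twist": 0},{"claw": 1,"xyz": [0,0,0.04],"twist": 0},{"claw": 1,"xyz": [-0.02,0.005,0],"twist": 5}])

```text
clock: 9.18
position: [0.6548, 0.0018, 0.2407]
tcp_rot: [-0.627, 0.316, -0.328, 0.633]
ft_force: [0.6, 0.0, 2.4]
width: 0.998
```

Call:
move_arm(plan=[{"claw": 1,"xyz": [-0.026,0.008,0],"twist": 7},{"claw": 1,"xyz": [-0.026,0.008,0],"twist": 7},{"claw": 1,"xyz": [-0.026,0.008,0],"twist": 7},{"claw": 1,"xyz": [-0.026,0.008,0],"twist": 7},{"claw": 1,"xyz": [-0.026,0.008,0],"twist": 7},{"claw": 1,"xyz": [-0.026,0.008,0],"twist": 7},{"claw": 1,"xyz": [-0.026,0.008,0],"twist": 7},{"claw": 1,"xyz": [-0.026,0.008,0],"twist": 7}])

```text
clock: 9.85
position: [0.4378, 0.0666, 0.2293]
tcp_rot: [-0.707, -0.015, 0.014, 0.707]
ft_force: [-0.7, 0.9, 1.4]
width: 1.001
```

Call:
move_arm(plan=[{"claw": 1,"xyz": [0,0,0],"twist": 7},{"claw": 1,"xyz": [0,0,0],"twist": 7},{"claw": 1,"xyz": [0,0,0],"twist": 7},{"claw": 1,"xyz": [0,0,0],"twist": 7},{"claw": 1,"xyz": [0,0,0],"twist": 7},{"claw": 1,"xyz": [0,0,0],"twist": 7},{"claw": 1,"xyz": [0,0,0],"twist": 7},{"claw": 1,"xyz": [0,0,0],"twist": 7}])

```text
clock: 10.52
position: [0.4392, 0.0664, 0.2295]
tcp_rot: [0.617, 0.345, -0.345, -0.617]
ft_force: [0.1, -0.3, 0.2]
width: 1.002
```

Call:
move_arm(plan=[{"claw": 1,"xyz": [0,0,0],"twist": 7},{"claw": 1,"xyz": [0,0,0],"twist": 7},{"claw": 1,"xyz": [0,0,0],"twist": 7},{"claw": 1,"xyz": [0,0,0],"twist": 7},{"claw": 1,"xyz": [0,0,0],"twist": 3.5},{"claw": 1,"xyz": [0,0,0],"twist": 0}])

```text
clock: 11.02
position: [0.4391, 0.0664, 0.2294]
tcp_rot: [0.501, 0.499, -0.499, -0.501]
ft_force: [-0.0, 0.3, -0.2]
width: 0.999
```

```bash
python3 - <<'E'
from h import *
st();c,w,s=snap('wrist','wr1.png')
M=(w[...,2]>.152)&(w[...,2]<.164)
n,l,stt,ce=cv2.connectedComponentsWithStats(M.astype(np.uint8))
for i in range(1,n):
    if stt[i,4]>100: print(stt[i],cv2.minAreaRect((w[l==i][:,:2]*1000).astype(np.float32)),np.median(c['frame'][l==i],0))
c,w,s=snap('top')
for M in [(w[...,2]>.145)&(w[...,2]<.153)&(abs(w[...,0]-.667)<.05)&(abs(w[...,1])<.05)]:
    print('knob',cv2.minAreaRect((w[M][:,:2]*1000).astype(np.float32)))
E
```

```text
t 11.02 p [0.4391 0.0664 0.2294] jawyaw 89.7 tilt 0.0 w 0.999 F [-0.   0.3 -0.2] T [ 0.05  0.01 -0.03] j [ 0.15  0.1  -0.18  1.3  -0.    0.16]
[306 230  32  32 783] ((436.6484680175781, 65.89321899414062), (20.93712043762207, 21.107410430908203), 14.564355850219727) [63. 65. 67.]
knob ((665.2393798828125, -3.05255126953125), (66.25968933105469, 14.35888671875), 32.121700286865234)
```

The knob bar now reads 32° (i.e. −148°), and the handle is at (0.4366, 0.0659). I grip it and compute the arc steps.

Call:
move_arm(plan=[{"claw": 1,"xyz": [-0.0025,-0.0005,-0.028],"twist": 0},{"claw": 1,"xyz": [0,0,-0.028],"twist": 0},{"claw": 1,"xyz": [0,0,-0.028],"twist": 0},{"claw": 1,"xyz": [0,0,-0.028],"twist": 0},{"claw": 0,"xyz": [0,0,0],"twist": 0},{"claw": 0,"xyz": [0,0,0],"twist": 0},{"claw": 0,"xyz": [0,0,0],"twist": 0},{"claw": 0,"xyz": [0,0,0],"twist": 0}])

```text
clock: 11.78
position: [0.4378, 0.0661, 0.1191]
tcp_rot: [0.503, 0.499, -0.497, -0.502]
ft_force: [0.1, 0.0, 0.8]
width: 0.456
```

Call:
move_arm(plan=[{"claw": 0,"xyz": [0,0,0],"twist": 0},{"claw": 0,"xyz": [0,0,0],"twist": 0},{"claw": 0,"xyz": [0,0,0],"twist": 0},{"claw": 0,"xyz": [0,0,0],"twist": 0}])

```text
clock: 12.12
position: [0.4375, 0.066, 0.1187]
tcp_rot: [0.503, 0.499, -0.497, -0.501]
ft_force: [-1.8, 0.2, 10.5]
width: 0.246
```

```bash
python3 - <<'E'
from h import *
st();a=np.radians(180.4-6*np.arange(17));print(np.round(np.diff(.18*np.c_[np.cos(a),np.sin(a)],axis=0),4).tolist())
E
```

```text
t 12.12 p [0.4375 0.066  0.1187] jawyaw 89.5 tilt 0.1 w 0.246 F [-1.8  0.2 10.5] T [-0.09  0.42 -0.02] j [ 0.15  0.15 -0.4   1.02 -0.    0.16]
[[0.0009, 0.0188], [0.0028, 0.0186], [0.0047, 0.0182], [0.0066, 0.0176], [0.0084, 0.0168], [0.0102, 0.0159], [0.0118, 0.0147], [0.0132, 0.0134], [0.0146, 0.012], [0.0157, 0.0104], [0.0167, 0.0087], [0.0175, 0.0069], [0.0182, 0.005], [0.0186, 0.0031], [0.0188, 0.0011], [0.0188, -0.0009]]
```

Call:
move_arm(plan=[{"claw": 0,"xyz": [0.0009,0.0188,0],"twist": -6},{"claw": 0,"xyz": [0.0028,0.0186,0],"twist": -6},{"claw": 0,"xyz": [0.0047,0.0182,0],"twist": -6},{"claw": 0,"xyz": [0.0066,0.0176,0],"twist": -6}])

```text
clock: 12.45
position: [0.4527, 0.14, 0.1188]
tcp_rot: [0.596, 0.382, -0.38, -0.595]
ft_force: [9.0, -6.5, 4.4]
width: 0.244
```

```bash
python3 -c "from h import *;st()"
```

```text
t 12.45 p [0.4527 0.14   0.1188] jawyaw 65.2 tilt 0.2 w 0.244 F [ 9.  -6.5  4.4] T [-1.36 -1.64 -0.15] j [ 0.3   0.21 -0.33  1.03 -0.    0.73]
```

Call:
move_arm(plan=[{"claw": 0,"xyz": [0.0084,0.0168,0],"twist": -6},{"claw": 0,"xyz": [0.0102,0.0159,0],"twist": -6},{"claw": 0,"xyz": [0.0118,0.0147,0],"twist": -6},{"claw": 0,"xyz": [0.0132,0.0134,0],"twist": -6},{"claw": 0,"xyz": [0.0146,0.012,0],"twist": -6},{"claw": 0,"xyz": [0.0157,0.0104,0],"twist": -6}])

```text
clock: 12.95
position: [0.527, 0.2229, 0.1188]
tcp_rot: [0.685, 0.179, -0.178, -0.684]
ft_force: [4.2, -11.8, 9.3]
width: 0.243
```

```bash
python3 -c "from h import *;st()"
```

```text
t 12.95 p [0.527  0.2229 0.1188] jawyaw 29.2 tilt 0.1 w 0.243 F [  4.2 -11.8   9.3] T [-2.3  -0.58 -0.04] j [ 0.4   0.4  -0.06  1.1  -0.    1.46]
```

Call:
move_arm(plan=[{"claw": 0,"xyz": [0.0167,0.0087,0],"twist": -6},{"claw": 0,"xyz": [0.0175,0.0069,0],"twist": -6},{"claw": 0,"xyz": [0.0182,0.005,0],"twist": -6},{"claw": 0,"xyz": [0.0186,0.0031,0],"twist": -6},{"claw": 0,"xyz": [0.0188,0.0011,0],"twist": -6},{"claw": 0,"xyz": [0,0,0],"twist": 0}])

```text
clock: 13.45
position: [0.6187, 0.2469, 0.1188]
tcp_rot: [-0.707, 0.005, -0.007, 0.707]
ft_force: [-1.1, -3.2, 14.7]
width: 0.239
```

```bash
python3 -c "from h import *;st()"
```

```text
t 13.45 p [0.6187 0.2469 0.1188] jawyaw -0.9 tilt 0.2 w 0.239 F [-1.1 -3.2 14.7] T [-0.71  0.49 -0.4 ] j [ 0.38  0.6   0.25  1.22 -0.    1.97]
```

The cover is swung about 1.57 rad. I release and go over to the samples.

Call:
move_arm(plan=[{"claw": 1,"xyz": [0,0,0],"twist": 0},{"claw": 1,"xyz": [0,0,0],"twist": 0},{"claw": 1,"xyz": [0,0,0],"twist": 0},{"claw": 1,"xyz": [0,0,0.03],"twist": 0},{"claw": 1,"xyz": [0,0,0.04],"twist": 0},{"claw": 1,"xyz": [0,0,0.04],"twist": 0},{"claw": 1,"xyz": [0,0,0.02],"twist": 0},{"claw": 1,"xyz": [-0.011,-0.033,0.01],"twist": 0}])

```text
clock: 14.12
position: [0.606, 0.2182, 0.2604]
tcp_rot: [-0.706, -0.0, -0.003, 0.708]
ft_force: [0.4, -0.5, -0.6]
width: 1.003
```

Call:
move_arm(plan=[{"claw": 1,"xyz": [-0.012,-0.035,0.01],"twist": 0},{"claw": 1,"xyz": [-0.012,-0.035,0.01],"twist": 0},{"claw": 1,"xyz": [-0.012,-0.035,0],"twist": 0},{"claw": 1,"xyz": [-0.012,-0.035,0],"twist": 0},{"claw": 1,"xyz": [-0.012,-0.035,0],"twist": 0},{"claw": 1,"xyz": [-0.012,-0.035,0],"twist": 0},{"claw": 1,"xyz": [-0.012,-0.035,0],"twist": 0},{"claw": 1,"xyz": [-0.012,-0.035,0],"twist": 0}])

```text
clock: 14.78
position: [0.5071, -0.0671, 0.2777]
tcp_rot: [0.707, -0.002, 0.003, -0.707]
ft_force: [-0.5, -0.7, -0.2]
width: 1.0
```

Call:
move_arm(plan=[{"claw": 1,"xyz": [-0.012,-0.035,0],"twist": 0},{"claw": 1,"xyz": [-0.012,-0.035,0],"twist": 0},{"claw": 1,"xyz": [-0.012,-0.035,0],"twist": 0},{"claw": 1,"xyz": [-0.012,-0.035,0],"twist": 0},{"claw": 1,"xyz": [-0.012,-0.035,0],"twist": 0},{"claw": 1,"xyz": [-0.012,-0.035,0],"twist": 0},{"claw": 1,"xyz": [0,0,0],"twist": 0}])

```text
clock: 15.37
position: [0.434, -0.2805, 0.2773]
tcp_rot: [0.708, -0.004, 0.004, -0.707]
ft_force: [-0.7, 0.3, -0.6]
width: 0.997
```

```bash
cat > look.py <<'E'
from h import *
def samples(n):
    c,w,s=snap(n);hsv=cv2.cvtColor(c['frame'],cv2.COLOR_BGR2HSV)
    for m in masks_of(n,'sample_a'):
        M=m['pixels']&(w[...,2]>.026)&(w[...,2]<.09)
        if m['conf']<.3 or M.sum()<50: continue
        P=w[M];zt=np.median(P[:,2]);P=P[abs(P[:,2]-zt)<.006]
        (x,y),(a,b),t=cv2.minAreaRect((P[:,:2]*1000).astype(np.float32))
        r=cv2.boxPoints(((x,y),(a,b),t));e=max([r[1]-r[0],r[2]-r[1]],key=np.linalg.norm)
        print(n,round(m['conf'],2),np.round(m['location']),'xy',np.round([x,y],1),np.round([a,b]),'z',np.round(zt*1000),'yaw',round(float(np.degrees(np.arctan2(e[1],e[0]))%180),1),'hue',np.median(hsv[M],0)[0])
    return c,w
E
python3 - <<'E'
from look import *
st();c,w=samples('wrist');cv2.imwrite('pics/wr2.png',c['frame'])
samples('top')
E
```

```text
t 15.37 p [ 0.434  -0.2805  0.2773] jawyaw -0.7 tilt 0.1 w 0.997 F [-0.7  0.3 -0.6] T [-0.01 -0.03  0.  ] j [-0.57  0.25  0.12  1.45 -0.    1.01]
wrist 0.93 [407. 250.] xy [ 536.6 -343.2] [35. 66.] z 33.0 yaw 165.1 hue 12.0
wrist 0.73 [224.  74.] xy [ 329.8 -139.2] [34. 66.] z 33.0 yaw 105.2 hue 61.0
wrist 0.7 [318. 257.] xy [ 425.4 -352. ] [34. 66.] z 33.0 yaw 160.5 hue 13.0
wrist 0.56 [282. 170.] xy [ 387.1 -241.4] [66. 34.] z 33.0 yaw 28.7 hue 13.0
top 0.85 [410. 300.] xy [ 384.8 -241.1] [66. 34.] z 34.0 yaw 28.3 hue 11.0
top 0.83 [444. 242.] xy [ 535.6 -338.4] [27. 66.] z 34.0 yaw 167.1 hue 11.0
top 0.63 [451. 289.] xy [ 418. -338.] [16. 46.] z 34.0 yaw 168.7 hue 11.0
top 0.63 [366. 323.] xy [ 327.8 -138.5] [33. 65.] z 34.0 yaw 104.9 hue 66.0
```

View pics/wr2.png

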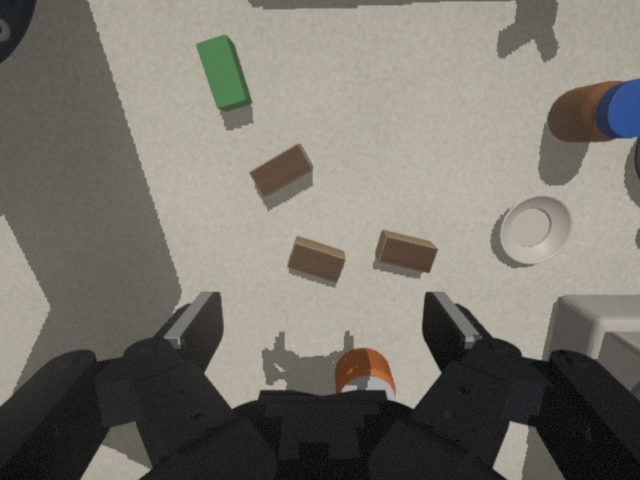

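The three bark sticks are at (282,170), (318,257) and (407,250), and the green one is at (224,74). I grasp (282,170) lengthwise first.

Call:
move_arm(plan=[{"claw": 1,"xyz": [-0.0096,0.0078,-0.035],"twist": 5.85},{"claw": 1,"xyz": [-0.0096,0.0078,-0.035],"twist": 5.85},{"claw": 1,"xyz": [-0.0096,0.0078,-0.035],"twist": 5.85},{"claw": 1,"xyz": [-0.0096,0.0078,-0.035],"twist": 5.85},{"claw": 1,"xyz": [-0.0096,0.0078,-0.035],"twist": 5.85},{"claw": 1,"xyz": [0,0,-0.025],"twist": 0},{"claw": 1,"xyz": [0,0,0],"twist": 0}])

```text
clock: 16.15
position: [0.3858, -0.2339, 0.0736]
tcp_rot: [-0.683, -0.175, 0.178, 0.686]
ft_force: [-0.9, 0.6, -0.5]
width: 0.997
```

```bash
python3 - <<'E'
from look import *
st();samples('top')
E
```

```text
t 16.15 p [ 0.3858 -0.2339  0.0736] jawyaw 28.9 tilt 0.4 w 0.997 F [-0.9  0.6 -0.5] T [ 0.07  0.1  -0.04] j [-0.55  0.21 -0.45  0.91  0.    0.52]
top 0.68 [370. 320.] xy [ 327.5 -139.8] [34. 64.] z 34.0 yaw 104.8 hue 66.0
top 0.54 [444. 234.] xy [ 538.8 -344.1] [35. 57.] z 34.0 yaw 165.8 hue 11.0
```

Call:
move_arm(plan=[{"claw": 1,"xyz": [0,-0.0075,-0.015],"twist": 0},{"claw": 1,"xyz": [0,0,-0.02],"twist": 0},{"claw": 1,"xyz": [0,0,0],"twist": 0}])

```text
clock: 16.5
position: [0.3887, -0.2444, 0.042]
tcp_rot: [-0.685, -0.176, 0.176, 0.685]
ft_force: [-1.6, 0.8, 0.4]
width: 1.003
```

```bash
python3 - <<'E'
from look import *
st();c,w,s=snap('wrist','wr3.png')
E
```

```text
t 16.5 p [ 0.3887 -0.2444  0.042 ] jawyaw 28.8 tilt 0.0 w 1.003 F [-1.6  0.8  0.4] T [ 0.02  0.09 -0.03] j [-0.56  0.26 -0.48  0.83  0.    0.51]
```

View pics/wr3.png

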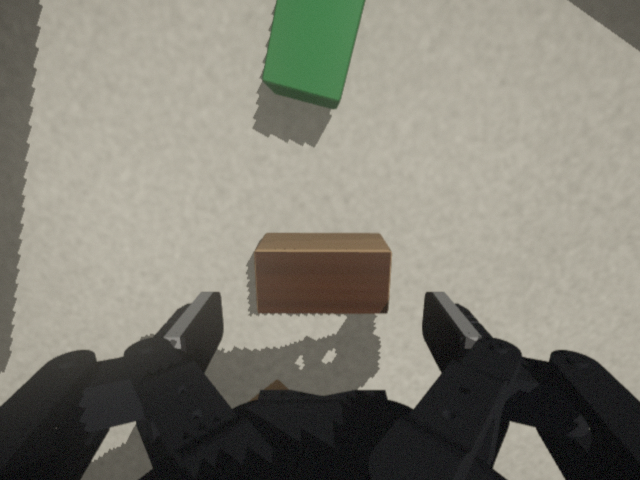

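The stick (323,280) is squarely aligned between the jaws. I apply a small correction, lower and close.

Call:
move_arm(plan=[{"claw": 1,"xyz": [-0.0027,0.003,-0.012],"twist": 0},{"claw": 1,"xyz": [0,0,-0.015],"twist": 0},{"claw": 1,"xyz": [0,0,-0.015],"twist": 0},{"claw": 1,"xyz": [0,0,0],"twist": 0},{"claw": 0,"xyz": [0,0,0],"twist": 0},{"claw": 0,"xyz": [0,0,0],"twist": 0},{"claw": 0,"xyz": [0,0,0],"twist": 0},{"claw": 0,"xyz": [0,0,0],"twist": 0}])

```text
clock: 17.22
position: [0.3867, -0.2419, 0.0023]
tcp_rot: [0.685, 0.176, -0.175, -0.684]
ft_force: [-1.7, 2.5, 11.2]
width: 0.763
```

```bash
python3 - <<'E'
from look import *
st()
E
```

```text
t 17.22 p [ 0.3867 -0.2419  0.0023] jawyaw 28.8 tilt 0.1 w 0.763 F [-1.7  2.5 11.2] T [ 0.43  0.7  -0.05] j [-0.56  0.3  -0.54  0.72  0.    0.51]
```

Call:
move_arm(plan=[{"claw": 0,"xyz": [0,0,0.02],"twist": 0},{"claw": 0,"xyz": [0,0,0.03],"twist": 0},{"claw": 0,"xyz": [0,0,0.035],"twist": 0},{"claw": 0,"xyz": [0,0,0.035],"twist": 0},{"claw": 0,"xyz": [0,0,0],"twist": 0},{"claw": 0,"xyz": [0,0,0],"twist": 0}])

```text
clock: 17.72
position: [0.3873, -0.2423, 0.1236]
tcp_rot: [0.686, 0.177, -0.175, -0.683]
ft_force: [-0.3, -0.2, -1.1]
width: 0.762
```

```bash
python3 - <<'E'
from look import *
st()
E
```

```text
t 17.72 p [ 0.3873 -0.2423  0.1236] jawyaw 28.8 tilt 0.3 w 0.762 F [-0.3 -0.2 -1.1] T [ 0.02  0.01 -0.01] j [-0.56  0.17 -0.37  1.03  0.    0.51]
```

```bash
python3 - <<'E'
from look import *
for n in('top','scene'):
    c,w,s=snap(n)
    M=(w[...,2]>.057)&(w[...,2]<.067)&(w[...,0]>.33)&(w[...,0]<.55)&(w[...,1]>-.06)&(w[...,1]<.2)
    r=cv2.minAreaRect((w[M][:,:2]*1000).astype(np.float32));print(n,M.sum(),r)
    for z0,z1 in((.04,.048),):
        B=(w[...,2]>z0)&(w[...,2]<z1)&(abs(w[...,0]-.436)<.03)&(abs(w[...,1]-.066)<.09)
        y=np.sort(w[B][:,1]);h,e=np.histogram(y*1000,bins=np.arange(-30,165,3));print(list(zip(e.astype(int),h)))
    if n=='top': cv2.imwrite('pics/crop2.png',cv2.resize(c['frame'][160:340,150:350],(666,600),interpolation=cv2.INTER_CUBIC))
E
```

```text
top 777 ((435.1019287109375, 65.41649627685547), (128.17691040039062, 187.9104766845703), 0.45411550998687744)
[(np.int64(-30), np.int64(0)), (np.int64(-27), np.int64(0)), (np.int64(-24), np.int64(26)), (np.int64(-21), np.int64(31)), (np.int64(-18), np.int64(40)), (np.int64(-15), np.int64(25)), (np.int64(-12), np.int64(26)), (np.int64(-9), np.int64(45)), (np.int64(-6), np.int64(25)), (np.int64(-3), np.int64(22)), (np.int64(0), np.int64(24)), (np.int64(3), np.int64(46)), (np.int64(6), np.int64(24)), (np.int64(9), np.int64(21)), (np.int64(12), np.int64(26)), (np.int64(15), np.int64(39)), (np.int64(18), np.int64(0)), (np.int64(21), np.int64(6)), (np.int64(24), np.int64(45)), (np.int64(27), np.int64(31)), (np.int64(30), np.int64(23)), (np.int64(33), np.int64(23)), (np.int64(36), np.int64(44)), (np.int64(39), np.int64(25)), (np.int64(42), np.int64(25)), (np.int64(45), np.int64(24)), (np.int64(48), np.int64(46)), (np.int64(51), np.int64(26)), (np.int64(54), np.int64(24)), (np.int64(57), np.int64(35)), (np.int64(60), np.int64(42)), (np.int64(63), np.int64(0)), (np.int64(66), np.int64(1)), (
[... 2290 characters left out ...]
int64(93), np.int64(21)), (np.int64(96), np.int64(23)), (np.int64(99), np.int64(17)), (np.int64(102), np.int64(18)), (np.int64(105), np.int64(24)), (np.int64(108), np.int64(21)), (np.int64(111), np.int64(0)), (np.int64(114), np.int64(0)), (np.int64(117), np.int64(8)), (np.int64(120), np.int64(15)), (np.int64(123), np.int64(22)), (np.int64(126), np.int64(19)), (np.int64(129), np.int64(19)), (np.int64(132), np.int64(21)), (np.int64(135), np.int64(25)), (np.int64(138), np.int64(20)), (np.int64(141), np.int64(23)), (np.int64(144), np.int64(21)), (np.int64(147), np.int64(15)), (np.int64(150), np.int64(19)), (np.int64(153), np.int64(19)), (np.int64(156), np.int64(0)), (np.int64(159), np.int64(0))]
```

View pics/crop2.png

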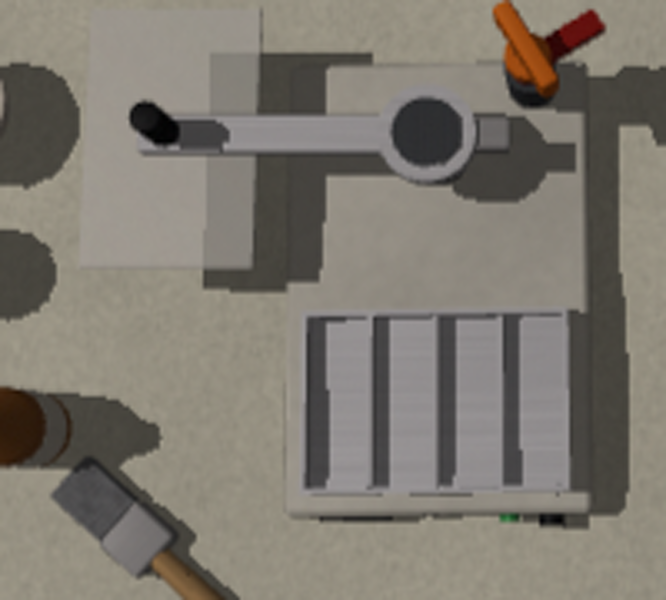

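The cradle is empty and open. The cover is off at the side (handle (150,120)) and the tongue is swung away (600,25). I place the first sample in the slot at y ≈ −0.0034.

Call:
move_arm(plan=[{"claw": 0,"xyz": [0.005,0.024,0],"twist": -3.55},{"claw": 0,"xyz": [0.005,0.024,0],"twist": -3.55},{"claw": 0,"xyz": [0.005,0.024,0],"twist": -3.55},{"claw": 0,"xyz": [0.005,0.024,0],"twist": -3.55},{"claw": 0,"xyz": [0.005,0.024,0],"twist": -3.55},{"claw": 0,"xyz": [0.005,0.024,0],"twist": -3.55},{"claw": 0,"xyz": [0.005,0.024,0],"twist": -3.55},{"claw": 0,"xyz": [0.005,0.024,0],"twist": -3.55}])

```text
clock: 18.48
position: [0.4249, -0.0481, 0.1195]
tcp_rot: [-0.707, -0.001, 0.002, 0.707]
ft_force: [-0.1, -0.0, -0.3]
width: 0.763
```

Call:
move_arm(plan=[{"claw": 0,"xyz": [0.005,0.024,0],"twist": 0},{"claw": 0,"xyz": [0.0045,0.023,0],"twist": 0},{"claw": 0,"xyz": [0,0,-0.01],"twist": 0},{"claw": 0,"xyz": [0,0,-0.01],"twist": 0},{"claw": 0,"xyz": [0,0,0],"twist": 0},{"claw": 0,"xyz": [0,0,0],"twist": 0}])

```text
clock: 18.98
position: [0.4342, -0.0023, 0.0996]
tcp_rot: [-0.707, -0.002, 0.003, 0.707]
ft_force: [-0.7, 0.3, -0.8]
width: 0.76
```

```bash
python3 - <<'E'
from look import *
st();c,w,s=snap('wrist','wr4.png')
cv2.imwrite('pics/wr4.png',c['frame'])
E
```

```text
t 18.98 p [ 0.4342 -0.0023  0.0996] jawyaw 0.4 tilt 0.1 w 0.76 F [-0.7  0.3 -0.8] T [-0.04 -0.01 -0.05] j [-0.01  0.15 -0.45  0.97  0.    1.56]
```

View pics/wr4.png

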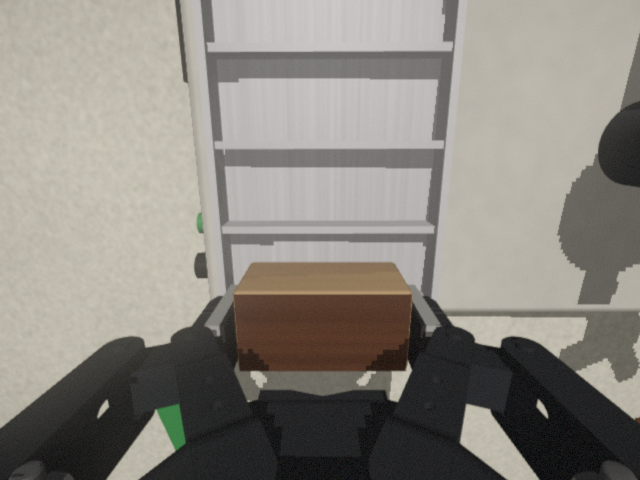

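The sample is held square above the first slot (walls at columns 222–437, sample 236–410). I lower it and open only partly so the fingers do not hit the end walls.

Call:
move_arm(plan=[{"claw": 0,"xyz": [0.002,-0.001,-0.012],"twist": 0},{"claw": 0,"xyz": [0,0,-0.015],"twist": 0},{"claw": 0,"xyz": [0,0,-0.015],"twist": 0},{"claw": 0,"xyz": [0,0,-0.009],"twist": 0},{"claw": 0,"xyz": [0,0,0],"twist": 0}])

```text
clock: 19.45
position: [0.4361, -0.0036, 0.0481]
tcp_rot: [-0.707, -0.002, 0.003, 0.707]
ft_force: [-0.8, 0.2, 0.3]
width: 0.757
```

```bash
python3 - <<'E'
from look import *
st()
E
```

```text
t 19.45 p [ 0.4361 -0.0036  0.0481] jawyaw 0.4 tilt 0.1 w 0.757 F [-0.8  0.2  0.3] T [-0.03  0.01 -0.04] j [-0.01  0.21 -0.53  0.84 -0.    1.56]
```

Call:
move_arm(plan=[{"claw": 0.86,"xyz": [0,0,-0.001],"twist": 0},{"claw": 0.86,"xyz": [0,0,0],"twist": 0},{"claw": 0.86,"xyz": [0,0,0],"twist": 0},{"claw": 0.86,"xyz": [0,0,0.02],"twist": 0},{"claw": 0.86,"xyz": [0,0,0.03],"twist": 0},{"claw": 1,"xyz": [0,0,0.04],"twist": 0},{"claw": 1,"xyz": [0,0,0.03],"twist": 0},{"claw": 1,"xyz": [0,0,0.03],"twist": 0}])

```text
clock: 20.12
position: [0.4372, -0.0034, 0.201]
tcp_rot: [0.707, 0.003, -0.002, -0.707]
ft_force: [1.0, -0.0, -0.0]
width: 1.003
```

```bash
python3 - <<'E'
from look import *
st();samples('wrist');samples('top')
E
```

```text
t 20.12 p [ 0.4372 -0.0034  0.201 ] jawyaw 0.4 tilt 0.1 w 1.003 F [ 1. -0. -0.] T [ 0.01 -0.08  0.01] j [-0.01  0.09 -0.26  1.22 -0.    1.56]
wrist 0.87 [319. 228.] xy [436.6  -3.3] [66. 34.] z 77.0 yaw 0.3 hue 11.0
wrist 0.61 [231. 346.] xy [ 329.8 -138.6] [34. 66.] z 33.0 yaw 104.6 hue 63.0
top 0.68 [367. 324.] xy [ 327.4 -138.5] [34. 65.] z 35.0 yaw 104.9 hue 66.0
top 0.62 [456. 283.] xy [ 422.6 -351.8] [35. 66.] z 34.0 yaw 161.0 hue 11.0
top 0.57 [445. 239.] xy [ 534.4 -343. ] [35. 66.] z 34.0 yaw 165.6 hue 11.0
```

The first sample is seated (436.6, −3.3, top at 77 mm). Next is the one at (0.5355, −0.343).

Call:
move_arm(plan=[{"claw": 1,"xyz": [0.0098,-0.034,0],"twist": -1.5},{"claw": 1,"xyz": [0.0098,-0.034,0],"twist": -1.5},{"claw": 1,"xyz": [0.0098,-0.034,0],"twist": -1.5},{"claw": 1,"xyz": [0.0098,-0.034,0],"twist": -1.5},{"claw": 1,"xyz": [0.0098,-0.034,0],"twist": -1.5},{"claw": 1,"xyz": [0.0098,-0.034,0],"twist": -1.5},{"claw": 1,"xyz": [0.0098,-0.034,0],"twist": -1.5},{"claw": 1,"xyz": [0.0098,-0.034,0],"twist": -1.5}])

```text
clock: 20.98
position: [0.5151, -0.277, 0.1972]
tcp_rot: [-0.703, 0.072, -0.071, 0.704]
ft_force: [0.4, 0.2, 0.2]
width: 0.999
```

Call:
move_arm(plan=[{"claw": 1,"xyz": [0.0098,-0.034,-0.02],"twist": -1.5},{"claw": 1,"xyz": [0.0098,-0.034,-0.03],"twist": -1.5},{"claw": 1,"xyz": [0,0,-0.035],"twist": 0},{"claw": 1,"xyz": [0,0,-0.035],"twist": 0},{"claw": 1,"xyz": [0,0,-0.01],"twist": 0},{"claw": 1,"xyz": [0,0,0],"twist": 0},{"claw": 1,"xyz": [0,0,0],"twist": 0}])

```text
clock: 21.57
position: [0.5341, -0.3396, 0.0721]
tcp_rot: [-0.701, 0.09, -0.09, 0.701]
ft_force: [0.3, 0.2, 1.6]
width: 0.996
```

```bash
python3 - <<'E'
from look import *
st();samples('wrist');samples('top')
E
```

```text
t 21.57 p [ 0.5341 -0.3396  0.0721] jawyaw -14.6 tilt 0.0 w 0.996 F [0.3 0.2 1.6] T [0.07 0.01 0.02] j [-0.57  0.55  0.06  1.07 -0.    1.26]
wrist 0.63 [138. 306.] xy [ 419.8 -349.7] [34. 54.] z 33.0 yaw 160.2 hue 12.0
wrist 0.58 [329. 263.] xy [ 536.6 -343. ] [34. 66.] z 33.0 yaw 165.4 hue 12.0
top 0.88 [310. 281.] xy [434.6  -3.1] [66. 34.] z 78.0 yaw 1.9 hue 11.0
top 0.59 [444. 238.] xy [ 535.1 -339.4] [27. 66.] z 34.0 yaw 165.6 hue 11.0
```

Target (0.536, −0.343). I lower by 0.070 and shift (+0.002, −0.0034).

Call:
move_arm(plan=[{"claw": 1,"xyz": [0.002,-0.0034,-0.02],"twist": 0},{"claw": 1,"xyz": [0,0,-0.025],"twist": 0},{"claw": 1,"xyz": [0,0,-0.025],"twist": 0},{"claw": 1,"xyz": [0,0,0],"twist": 0},{"claw": 0,"xyz": [0,0,0],"twist": 0},{"claw": 0,"xyz": [0,0,0],"twist": 0},{"claw": 0,"xyz": [0,0,0],"twist": 0},{"claw": 0,"xyz": [0,0,0],"twist": 0}])

```text
clock: 22.43
position: [0.5373, -0.3441, 0.0037]
tcp_rot: [0.702, -0.089, 0.091, -0.701]
ft_force: [-2.4, 0.9, 12.7]
width: 0.761
```

```bash
python3 -c "from h import *;st()"
```

```text
t 22.43 p [ 0.5373 -0.3441  0.0037] jawyaw -14.6 tilt 0.2 w 0.761 F [-2.4  0.9 12.7] T [ 0.39  0.71 -0.01] j [-0.57  0.62 -0.02  0.93 -0.    1.26]
```

Call:
move_arm(plan=[{"claw": 0,"xyz": [0,0,0.02],"twist": 0},{"claw": 0,"xyz": [0,0,0.03],"twist": 0},{"claw": 0,"xyz": [0,0,0.035],"twist": 0},{"claw": 0,"xyz": [0,0,0.035],"twist": 0},{"claw": 0,"xyz": [0,0,0.01],"twist": 0},{"claw": 0,"xyz": [0,0,0],"twist": 0}])

```text
clock: 22.93
position: [0.538, -0.3445, 0.1361]
tcp_rot: [0.702, -0.088, 0.092, -0.7]
ft_force: [1.1, -1.0, -0.6]
width: 0.758
```

```bash
python3 -c "from h import *;st()"
```

```text
t 22.93 p [ 0.538  -0.3445  0.1361] jawyaw -14.6 tilt 0.4 w 0.758 F [ 1.1 -1.  -0.6] T [ 0.01  0.03 -0.03] j [-0.57  0.53  0.18  1.21  0.    1.26]
```

Call:
move_arm(plan=[{"claw": 0,"xyz": [-0.0085,0.0322,0],"twist": 1.9},{"claw": 0,"xyz": [-0.0085,0.0322,0],"twist": 1.9},{"claw": 0,"xyz": [-0.0085,0.0322,0],"twist": 1.9},{"claw": 0,"xyz": [-0.0085,0.0322,0],"twist": 1.9},{"claw": 0,"xyz": [-0.0085,0.0322,0],"twist": 1.9},{"claw": 0,"xyz": [-0.0085,0.0322,0],"twist": 1.9},{"claw": 0,"xyz": [-0.0085,0.0322,0],"twist": 1.9},{"claw": 0,"xyz": [-0.0085,0.0322,0],"twist": 1.7}])

```text
clock: 23.6
position: [0.467, -0.0843, 0.1308]
tcp_rot: [-0.707, -0.003, 0.003, 0.707]
ft_force: [1.1, 1.0, -0.6]
width: 0.761
```

Call:
move_arm(plan=[{"claw": 0,"xyz": [-0.0085,0.0322,0],"twist": 0},{"claw": 0,"xyz": [-0.0085,0.0322,0],"twist": 0},{"claw": 0,"xyz": [-0.0085,0.0322,0],"twist": 0},{"claw": 0,"xyz": [-0.0085,0.0322,0],"twist": 0},{"claw": 0,"xyz": [0,0,-0.015],"twist": 0},{"claw": 0,"xyz": [0,0,-0.015],"twist": 0},{"claw": 0,"xyz": [0,0,0],"twist": 0}])

```text
clock: 24.18
position: [0.4322, 0.0435, 0.0989]
tcp_rot: [0.707, 0.002, -0.004, -0.707]
ft_force: [-0.8, 0.5, -1.6]
width: 0.759
```

```bash
python3 - <<'E'
from look import *
st();samples('wrist')
E
```

```text
t 24.18 p [0.4322 0.0435 0.0989] jawyaw 0.5 tilt 0.2 w 0.759 F [-0.8  0.5 -1.6] T [-0.03  0.05  0.03] j [ 0.1   0.16 -0.45  0.97 -0.    1.66]
wrist 0.83 [330. 376.] xy [436.8 -15. ] [66. 10.] z 77.0 yaw 0.1 hue 11.0
wrist 0.79 [172. 439.] xy [ 317.7 -114.8] [23. 16.] z 32.0 yaw 21.6 hue 64.0
```

Call:
move_arm(plan=[{"claw": 0,"xyz": [0.004,-0.001,-0.01],"twist": 0},{"claw": 0,"xyz": [0,0,-0.015],"twist": 0},{"claw": 0,"xyz": [0,0,-0.015],"twist": 0},{"claw": 0,"xyz": [0,0,-0.009],"twist": 0},{"claw": 0,"xyz": [0,0,0],"twist": 0}])

```text
clock: 24.7
position: [0.4373, 0.0416, 0.0508]
tcp_rot: [0.707, 0.001, -0.003, -0.707]
ft_force: [0.2, -0.2, -0.9]
width: 0.759
```

```bash
python3 -c "from h import *;st()"
```

```text
t 24.7 p [0.4373 0.0416 0.0508] jawyaw 0.4 tilt 0.1 w 0.759 F [ 0.2 -0.2 -0.9] T [-0.02  0.09 -0.03] j [ 0.09  0.21 -0.52  0.84 -0.    1.66]
```

Call:
move_arm(plan=[{"claw": 0.86,"xyz": [0,0,-0.001],"twist": 0},{"claw": 0.86,"xyz": [0,0,0],"twist": 0},{"claw": 0.86,"xyz": [0,0,0],"twist": 0},{"claw": 0.86,"xyz": [0,0,0.02],"twist": 0},{"claw": 0.86,"xyz": [0,0,0.03],"twist": 0},{"claw": 1,"xyz": [0,0,0.04],"twist": 0},{"claw": 1,"xyz": [0,0,0.03],"twist": 0},{"claw": 1,"xyz": [0,0,0.03],"twist": 0}])

```text
clock: 25.37
position: [0.4383, 0.0421, 0.2041]
tcp_rot: [-0.707, -0.003, 0.002, 0.707]
ft_force: [0.6, 0.2, 0.6]
width: 0.996
```

```bash
python3 - <<'E'
from look import *
st();samples('wrist');samples('top')
E
```

```text
t 25.37 p [0.4383 0.0421 0.2041] jawyaw 0.4 tilt 0.1 w 0.996 F [0.6 0.2 0.6] T [ 0.01 -0.04 -0.04] j [ 0.1   0.1  -0.24  1.23 -0.    1.66]
wrist 0.81 [319. 277.] xy [436.7  -2.8] [66. 34.] z 77.0 yaw 0.3 hue 11.0
wrist 0.74 [232. 373.] xy [ 331. -138.] [32. 66.] z 33.0 yaw 104.5 hue 64.0
wrist 0.68 [324. 224.] xy [438.1  42.9] [66. 33.] z 77.0 yaw 0.5 hue 10.0
top 0.93 [454. 286.] xy [ 422.8 -352.4] [35. 67.] z 34.0 yaw 160.4 hue 11.0
top 0.86 [369. 325.] xy [ 327.1 -138.8] [34. 65.] z 35.0 yaw 104.7 hue 66.0
top 0.65 [309. 280.] xy [434.8  -7.5] [23. 66.] z 78.0 yaw 179.8 hue 11.0
```

Two are seated. Now the third, at (0.424, −0.352).

Call:
move_arm(plan=[{"claw": 1,"xyz": [-0.0012,-0.0328,0],"twist": -2},{"claw": 1,"xyz": [-0.0012,-0.0328,0],"twist": -2},{"claw": 1,"xyz": [-0.0012,-0.0328,0],"twist": -2},{"claw": 1,"xyz": [-0.0012,-0.0328,0],"twist": -2},{"claw": 1,"xyz": [-0.0012,-0.0328,0],"twist": -2},{"claw": 1,"xyz": [-0.0012,-0.0328,0],"twist": -2},{"claw": 1,"xyz": [-0.0012,-0.0328,0],"twist": -2},{"claw": 1,"xyz": [-0.0012,-0.0328,0],"twist": -2}])

```text
clock: 26.23
position: [0.4276, -0.2217, 0.2005]
tcp_rot: [-0.7, 0.097, -0.096, 0.701]
ft_force: [1.3, 0.3, 0.2]
width: 1.004
```

Call:
move_arm(plan=[{"claw": 1,"xyz": [-0.0012,-0.0328,-0.01],"twist": -2},{"claw": 1,"xyz": [-0.0012,-0.0328,-0.02],"twist": -2},{"claw": 1,"xyz": [-0.0012,-0.0328,-0.03],"twist": 0},{"claw": 1,"xyz": [-0.0012,-0.0328,-0.03],"twist": 0},{"claw": 1,"xyz": [0,0,-0.03],"twist": 0},{"claw": 1,"xyz": [0,0,-0.01],"twist": 0},{"claw": 1,"xyz": [0,0,0],"twist": 0},{"claw": 1,"xyz": [0,0,0],"twist": 0}])

```text
clock: 26.9
position: [0.4237, -0.3465, 0.0755]
tcp_rot: [-0.697, 0.12, -0.12, 0.697]
ft_force: [0.4, 0.3, 0.7]
width: 1.0
```

```bash
python3 - <<'E'
from look import *
st();samples('wrist')
E
```

```text
t 26.9 p [ 0.4237 -0.3465  0.0755] jawyaw -19.6 tilt 0.1 w 1.0 F [0.4 0.3 0.7] T [0.   0.02 0.01] j [-0.69  0.39 -0.2   0.98  0.    1.23]
wrist 0.94 [46. 10.] xy [ 329.8 -171.4] [17.  6.] z 31.0 yaw 10.4 hue 64.0
wrist 0.92 [325. 264.] xy [ 424.9 -352.2] [35. 66.] z 33.0 yaw 160.5 hue 12.0
```

Call:
move_arm(plan=[{"claw": 1,"xyz": [0.001,-0.0055,-0.023],"twist": 0},{"claw": 1,"xyz": [0,0,-0.025],"twist": 0},{"claw": 1,"xyz": [0,0,-0.025],"twist": 0},{"claw": 1,"xyz": [0,0,0],"twist": 0},{"claw": 0,"xyz": [0,0,0],"twist": 0},{"claw": 0,"xyz": [0,0,0],"twist": 0},{"claw": 0,"xyz": [0,0,0],"twist": 0},{"claw": 0,"xyz": [0,0,0],"twist": 0}])

```text
clock: 27.67
position: [0.4262, -0.3537, 0.0046]
tcp_rot: [0.697, -0.119, 0.121, -0.696]
ft_force: [-1.2, 2.4, 11.8]
width: 0.76
```

```bash
python3 -c "from h import *;st()"
```

```text
t 27.67 p [ 0.4262 -0.3537  0.0046] jawyaw -19.6 tilt 0.2 w 0.76 F [-1.2  2.4 11.8] T [ 0.6   0.55 -0.05] j [-0.69  0.47 -0.28  0.82  0.    1.22]
```

Call:
move_arm(plan=[{"claw": 0,"xyz": [0,0,0.02],"twist": 0},{"claw": 0,"xyz": [0,0,0.03],"twist": 0},{"claw": 0,"xyz": [0,0,0.035],"twist": 0},{"claw": 0,"xyz": [0,0,0.035],"twist": 0},{"claw": 0,"xyz": [0,0,0.01],"twist": 0},{"claw": 0,"xyz": [0,0,0],"twist": 0}])

```text
clock: 28.17
position: [0.4268, -0.3543, 0.1369]
tcp_rot: [0.698, -0.118, 0.123, -0.696]
ft_force: [0.1, -0.0, -0.4]
width: 0.758
```

```bash
python3 -c "from h import *;st()"
```

```text
t 28.17 p [ 0.4268 -0.3543  0.1369] jawyaw -19.6 tilt 0.4 w 0.758 F [ 0.1 -0.  -0.4] T [-0.01 -0.01  0.01] j [-0.69  0.35 -0.09  1.12 -0.    1.22]
```

Call:
move_arm(plan=[{"claw": 0,"xyz": [0.0007,0.0316,0],"twist": 2},{"claw": 0,"xyz": [0.0007,0.0316,0],"twist": 2},{"claw": 0,"xyz": [0.0007,0.0316,0],"twist": 2},{"claw": 0,"xyz": [0.0007,0.0316,0],"twist": 2},{"claw": 0,"xyz": [0.0007,0.0316,0],"twist": 2},{"claw": 0,"xyz": [0.0007,0.0316,0],"twist": 2},{"claw": 0,"xyz": [0.0007,0.0316,0],"twist": 2},{"claw": 0,"xyz": [0.0007,0.0316,0],"twist": 2}])

```text
clock: 28.83
position: [0.4299, -0.0986, 0.1319]
tcp_rot: [-0.707, 0.022, -0.022, 0.707]
ft_force: [0.2, 0.6, -0.7]
width: 0.76
```

Call:
move_arm(plan=[{"claw": 0,"xyz": [0.0007,0.0316,0],"twist": 2},{"claw": 0,"xyz": [0.0007,0.0316,0],"twist": 2},{"claw": 0,"xyz": [0.0007,0.0316,0],"twist": 0},{"claw": 0,"xyz": [0.0007,0.0316,0],"twist": 0},{"claw": 0,"xyz": [0.0007,0.0316,0],"twist": 0},{"claw": 0,"xyz": [0.0007,0.0316,0],"twist": 0},{"claw": 0,"xyz": [0,0,-0.015],"twist": 0},{"claw": 0,"xyz": [0,0,-0.015],"twist": 0}])

```text
clock: 29.5
position: [0.4349, 0.0913, 0.102]
tcp_rot: [-0.707, -0.004, 0.003, 0.707]
ft_force: [-0.4, -0.3, -1.2]
width: 0.76
```

Call:
move_arm(plan=[{"claw": 0,"xyz": [0,0,0],"twist": 0},{"claw": 0,"xyz": [0,0,0],"twist": 0}])

```text
clock: 29.67
position: [0.4339, 0.0894, 0.1018]
tcp_rot: [0.707, 0.002, -0.003, -0.707]
ft_force: [-0.2, -0.1, 0.1]
width: 0.763
```

```bash
python3 -c "from h import *;st()"
```

```text
t 29.67 p [0.4339 0.0894 0.1018] jawyaw 0.4 tilt 0.1 w 0.763 F [-0.2 -0.1  0.1] T [-0.02 -0.05  0.01] j [ 0.2   0.17 -0.43  0.98  0.    1.77]
```

Call:
move_arm(plan=[{"claw": 0,"xyz": [0.0025,-0.0015,-0.013],"twist": 0},{"claw": 0,"xyz": [0,0,-0.015],"twist": 0},{"claw": 0,"xyz": [0,0,-0.015],"twist": 0},{"claw": 0,"xyz": [0,0,-0.009],"twist": 0},{"claw": 0,"xyz": [0,0,0],"twist": 0}])

```text
clock: 30.08
position: [0.4367, 0.0876, 0.0495]
tcp_rot: [0.707, 0.002, -0.003, -0.707]
ft_force: [-0.3, -0.6, -1.0]
width: 0.759
```

```bash
python3 -c "from h import *;st()"
```

```text
t 30.08 p [0.4367 0.0876 0.0495] jawyaw 0.4 tilt 0.1 w 0.759 F [-0.3 -0.6 -1. ] T [0.03 0.02 0.  ] j [ 0.2   0.23 -0.5   0.84 -0.    1.76]
```

Call:
move_arm(plan=[{"claw": 0.86,"xyz": [0,0,-0.001],"twist": 0},{"claw": 0.86,"xyz": [0,0,0],"twist": 0},{"claw": 0.86,"xyz": [0,0,0],"twist": 0},{"claw": 0.86,"xyz": [0,0,0.02],"twist": 0},{"claw": 0.86,"xyz": [0,0,0.03],"twist": 0},{"claw": 1,"xyz": [0,0,0.04],"twist": 0},{"claw": 1,"xyz": [0,0,0.04],"twist": 0},{"claw": 1,"xyz": [0,0,0.04],"twist": 0}])

```text
clock: 30.75
position: [0.4367, 0.0879, 0.2218]
tcp_rot: [-0.707, -0.003, 0.002, 0.707]
ft_force: [1.3, 0.5, 0.1]
width: 0.999
```

```bash
python3 - <<'E'
from look import *
st();c,w=samples('wrist');cv2.imwrite('pics/wr5.png',c['frame'])
c,w=samples('top');cv2.imwrite('pics/top5.png',c['frame'])
E
```

```text
t 30.75 p [0.4367 0.0879 0.2218] jawyaw 0.4 tilt 0.0 w 0.999 F [1.3 0.5 0.1] T [ 0.03 -0.09  0.01] j [ 0.2   0.1  -0.19  1.28 -0.    1.76]
wrist 0.94 [324. 219.] xy [437.   88.9] [66. 34.] z 77.0 yaw 0.9 hue 10.0
wrist 0.91 [232. 384.] xy [ 328.3 -125.7] [31. 41.] z 33.0 yaw 105.2 hue 64.0
wrist 0.63 [323. 266.] xy [438.1  42.8] [66. 34.] z 77.0 yaw 0.1 hue 11.0
wrist 0.62 [320. 313.] xy [436.7  -2.9] [66. 34.] z 77.0 yaw 1.2 hue 11.0
top 0.96 [309. 283.] xy [433.6  -2.9] [33. 64.] z 78.0 yaw 179.9 hue 11.0
top 0.75 [274. 280.] xy [434.1  81.1] [21. 65.] z 78.0 yaw 176.6 hue 11.0
top 0.71 [285. 280.] xy [436.   40.8] [64. 32.] z 78.0 yaw 0.2 hue 11.0
top 0.64 [368. 324.] xy [ 327.4 -139.2] [34. 66.] z 34.0 yaw 104.9 hue 66.0
```

View pics/wr5.png

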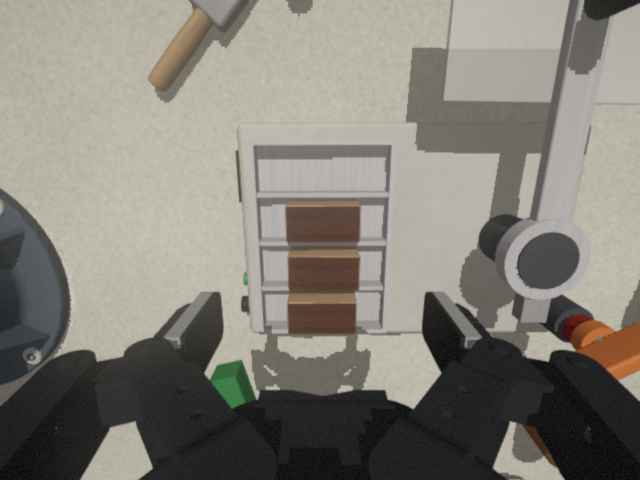

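View pics/top5.png

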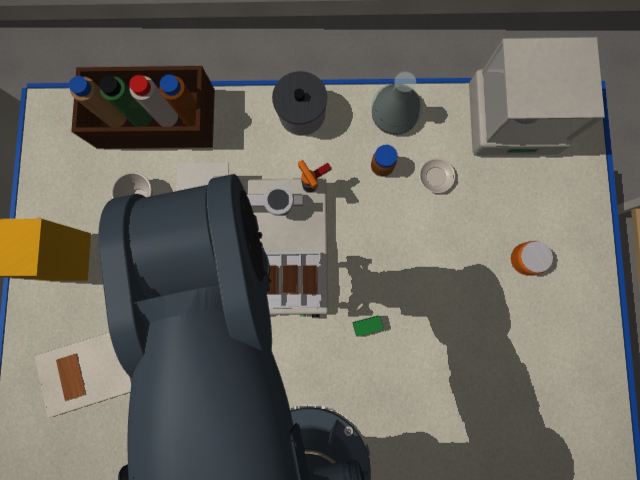

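All three samples are in the lower three slots (rows 221, 270 and 314 in the wrist view). In the top view only the green stick, left untouched at (368,325), remains on the bench. I check that the wood patch on the paper is flat, then go to the handle.

Call:
move_arm(plan=[{"claw": 1,"xyz": [0.0227,0.0199,0],"twist": 0},{"claw": 1,"xyz": [0.0227,0.0199,0],"twist": 0},{"claw": 1,"xyz": [0.0227,0.0199,0],"twist": 0},{"claw": 1,"xyz": [0.0227,0.0199,0],"twist": 0},{"claw": 1,"xyz": [0.0227,0.0199,0],"twist": 0},{"claw": 1,"xyz": [0.0227,0.0199,0],"twist": 0},{"claw": 1,"xyz": [0.0227,0.0199,0],"twist": 0},{"claw": 1,"xyz": [0.0227,0.0199,0],"twist": 0}])

```text
clock: 31.62
position: [0.6191, 0.248, 0.2176]
tcp_rot: [0.707, 0.002, -0.003, -0.707]
ft_force: [-0.5, -0.2, 0.6]
width: 1.001
```

Call:
move_arm(plan=[{"claw": 1,"xyz": [0,0,0],"twist": 0},{"claw": 1,"xyz": [0,0,0],"twist": 0}])

```text
clock: 31.78
position: [0.6188, 0.2478, 0.2164]
tcp_rot: [0.708, 0.002, -0.004, -0.707]
ft_force: [-0.6, -0.1, -0.2]
width: 1.0
```

```bash
python3 - <<'E'
from h import *
st();c,w,s=snap('wrist')
M=(w[...,2]>.15)&(w[...,2]<.166)
n,l,stt,ce=cv2.connectedComponentsWithStats(M.astype(np.uint8))
for i in range(1,n):
    if stt[i,4]>100: print(stt[i],cv2.minAreaRect((w[l==i][:,:2]*1000).astype(np.float32)))
c,w,s=snap('scene');print('patch',w[97,458],w[102,440])
E
```

```text
t 31.78 p [0.6188 0.2478 0.2164] jawyaw 0.5 tilt 0.2 w 1.0 F [-0.6 -0.1 -0.2] T [ 0.05  0.01 -0.02] j [ 0.38  0.59  0.48  1.47 -0.    1.94]
[305 238  35  34 892] ((618.119140625, 247.85069274902344), (20.58822250366211, 20.635852813720703), 42.64793395996094)
patch [0.22006141 0.56427246 0.02000044] [0.20843529 0.50822476 0.0132649 ]
```

The patch is only a few mm thick, so it is not a sample. I grip the handle and swing the cover home.

Call:
move_arm(plan=[{"claw": 1,"xyz": [-0.0005,0,-0.025],"twist": 0},{"claw": 1,"xyz": [0,0,-0.025],"twist": 0},{"claw": 1,"xyz": [0,0,-0.025],"twist": 0},{"claw": 1,"xyz": [0,0,-0.023],"twist": 0},{"claw": 0,"xyz": [0,0,0],"twist": 0},{"claw": 0,"xyz": [0,0,0],"twist": 0},{"claw": 0,"xyz": [0,0,0],"twist": 0},{"claw": 0,"xyz": [0,0,0],"twist": 0}])

```text
clock: 32.55
position: [0.619, 0.2473, 0.1233]
tcp_rot: [-0.707, -0.003, 0.002, 0.707]
ft_force: [0.2, 0.5, -0.3]
width: 0.453
```

Call:
move_arm(plan=[{"claw": 0,"xyz": [0,0,0],"twist": 0},{"claw": 0,"xyz": [0,0,0],"twist": 0},{"claw": 0,"xyz": [0,0,0],"twist": 0},{"claw": 0,"xyz": [0,0,0],"twist": 0}])

```text
clock: 32.88
position: [0.6191, 0.2474, 0.1228]
tcp_rot: [-0.707, -0.003, 0.002, 0.707]
ft_force: [-0.6, -0.6, 8.6]
width: 0.24
```

```bash
python3 -c "from h import *;st()"
```

```text
t 32.88 p [0.6191 0.2474 0.1228] jawyaw 0.4 tilt 0.1 w 0.24 F [-0.6 -0.6  8.6] T [-0.21  0.28  0.  ] j [ 0.38  0.6   0.26  1.23 -0.    1.94]
```

Call:
move_arm(plan=[{"claw": 0,"xyz": [-0.0188,-0.0011,0],"twist": 6},{"claw": 0,"xyz": [-0.0186,-0.0031,0],"twist": 6},{"claw": 0,"xyz": [-0.0182,-0.005,0],"twist": 6},{"claw": 0,"xyz": [-0.0175,-0.0069,0],"twist": 6},{"claw": 0,"xyz": [-0.0167,-0.0087,0],"twist": 6}])

```text
clock: 33.3
position: [0.5282, 0.224, 0.1228]
tcp_rot: [-0.681, -0.189, 0.187, 0.683]
ft_force: [-1.9, 6.7, 11.0]
width: 0.241
```

```bash
python3 -c "from h import *;st()"
```

```text
t 33.3 p [0.5282 0.224  0.1228] jawyaw 30.8 tilt 0.2 w 0.241 F [-1.9  6.7 11. ] T [ 1.06  0.58 -0.05] j [ 0.4   0.4  -0.05  1.11  0.    1.43]
```

Call:
move_arm(plan=[{"claw": 0,"xyz": [-0.0157,-0.0104,0],"twist": 6},{"claw": 0,"xyz": [-0.0146,-0.012,0],"twist": 6},{"claw": 0,"xyz": [-0.0132,-0.0134,0],"twist": 6},{"claw": 0,"xyz": [-0.0118,-0.0147,0],"twist": 6},{"claw": 0,"xyz": [-0.0102,-0.0159,0],"twist": 6},{"claw": 0,"xyz": [-0.0084,-0.0168,0],"twist": 6}])

```text
clock: 33.8
position: [0.4526, 0.1406, 0.1226]
tcp_rot: [-0.589, -0.39, 0.389, 0.592]
ft_force: [-16.1, 9.4, 24.6]
width: 0.242
```

```bash
python3 -c "from h import *;st()"
```

```text
t 33.8 p [0.4526 0.1406 0.1226] jawyaw 66.8 tilt 0.3 w 0.242 F [-16.1   9.4  24.6] T [1.67 2.98 0.17] j [ 0.3   0.21 -0.32  1.04  0.    0.7 ]
```

Call:
move_arm(plan=[{"claw": 0,"xyz": [-0.0081,-0.0176,0.0005],"twist": 6},{"claw": 0,"xyz": [-0.0052,-0.0182,0.0005],"twist": 6},{"claw": 0,"xyz": [-0.0028,-0.0186,0],"twist": 6},{"claw": 0,"xyz": [-0.0009,-0.017,0],"twist": 5},{"claw": 0,"xyz": [0,0,0],"twist": 0}])

```text
clock: 34.22
position: [0.437, 0.0666, 0.1228]
tcp_rot: [-0.501, -0.499, 0.498, 0.502]
ft_force: [-8.0, 5.0, 5.9]
width: 0.242
```

```bash
python3 -c "from h import *;st()"
```

```text
t 34.22 p [0.437  0.0666 0.1228] jawyaw 89.7 tilt 0.1 w 0.242 F [-8.   5.   5.9] T [0.8  1.44 0.88] j [ 0.15  0.15 -0.4   1.03  0.    0.16]
```

Call:
move_arm(plan=[{"claw": 0,"xyz": [0,-0.0015,0],"twist": 0},{"claw": 0,"xyz": [0,-0.0015,0],"twist": 0},{"claw": 0,"xyz": [0,0,0],"twist": 0}])

```text
clock: 34.47
position: [0.4377, 0.0657, 0.1228]
tcp_rot: [-0.502, -0.498, 0.496, 0.503]
ft_force: [-4.1, 8.3, 4.5]
width: 0.242
```

```bash
python3 -c "from h import *;st()"
```

```text
t 34.47 p [0.4377 0.0657 0.1228] jawyaw 89.3 tilt 0.1 w 0.242 F [-4.1  8.3  4.5] T [ 1.55  0.78 -0.55] j [ 0.15  0.15 -0.4   1.03  0.    0.16]
```

Call:
move_arm(plan=[{"claw": 0,"xyz": [0,-0.0015,0],"twist": 0},{"claw": 0,"xyz": [0,-0.0015,0],"twist": 0},{"claw": 0,"xyz": [0,0,0],"twist": 0},{"claw": 0,"xyz": [0,0,0],"twist": 0}])

```text
clock: 34.8
position: [0.4377, 0.0654, 0.1228]
tcp_rot: [-0.5, -0.5, 0.496, 0.504]
ft_force: [-4.9, 33.4, 2.4]
width: 0.241
```

```bash
python3 -c "from h import *;st()"
```

```text
t 34.8 p [0.4377 0.0654 0.1228] jawyaw 89.5 tilt 0.4 w 0.241 F [-4.9 33.4  2.4] T [ 5.93  0.89 -0.56] j [ 0.14  0.15 -0.4   1.03  0.01  0.15]
```

Call:
move_arm(plan=[{"claw": 1,"xyz": [0,0.003,0],"twist": 0},{"claw": 1,"xyz": [0,0,0],"twist": 0},{"claw": 1,"xyz": [0,0,0],"twist": 0},{"claw": 1,"xyz": [0,0,0.03],"twist": 0},{"claw": 1,"xyz": [0,0,0.04],"twist": 0},{"claw": 1,"xyz": [0,0,0.04],"twist": 0},{"claw": 1,"xyz": [0,0,0],"twist": 0}])

```text
clock: 35.38
position: [0.4401, 0.0649, 0.239]
tcp_rot: [0.505, 0.5, -0.495, -0.501]
ft_force: [1.2, 0.9, 1.0]
width: 0.997
```

```bash
python3 - <<'E'
from h import *
st();c,w,s=snap('wrist')
M=(w[...,2]>.15)&(w[...,2]<.166)
n,l,stt,ce=cv2.connectedComponentsWithStats(M.astype(np.uint8))
for i in range(1,n):
    if stt[i,4]>100: print(stt[i],cv2.minAreaRect((w[l==i][:,:2]*1000).astype(np.float32)))
for n in('top','scene'):
  c,w,s=snap(n)
  M=(w[...,2]>.145)&(w[...,2]<.153)&(abs(w[...,0]-.667)<.05)&(abs(w[...,1])<.05)
  print(n,'knob',cv2.minAreaRect((w[M][:,:2]*1000).astype(np.float32)))
E
```

```text
t 35.38 p [0.4401 0.0649 0.239 ] jawyaw 89.4 tilt 0.5 w 0.997 F [1.2 0.9 1. ] T [-0.   -0.06  0.01] j [ 0.15  0.09 -0.16  1.31 -0.    0.16]
[309 224  31  31 748] ((436.4222412109375, 66.16082763671875), (21.180130004882812, 20.49386215209961), 46.2564697265625)
top knob ((665.221435546875, -3.0193748474121094), (65.60806274414062, 14.068739891052246), 31.61052894592285)
scene knob ((669.144287109375, -2.9876556396484375), (65.6148452758789, 16.57257652282715), 31.751174926757812)
```

The cover is home: a 33 N stop force, and the handle is back at its original position. Now I go to the knob (bar at 31.7°, so jaw yaw −58.3°).

Call:
move_arm(plan=[{"claw": 1,"xyz": [0.0284,-0.0084,0],"twist": -7},{"claw": 1,"xyz": [0.0284,-0.0084,0],"twist": -7},{"claw": 1,"xyz": [0.0284,-0.0084,0],"twist": -7},{"claw": 1,"xyz": [0.0284,-0.0084,0],"twist": -7},{"claw": 1,"xyz": [0.0284,-0.0084,0],"twist": -7},{"claw": 1,"xyz": [0.0284,-0.0084,0],"twist": -7},{"claw": 1,"xyz": [0.0284,-0.0084,0],"twist": -7},{"claw": 1,"xyz": [0.0284,-0.0084,0],"twist": -7}])

```text
clock: 36.2
position: [0.6654, -0.0031, 0.2303]
tcp_rot: [-0.678, -0.2, 0.202, 0.678]
ft_force: [0.9, 0.7, -0.4]
width: 1.001
```

Call:
move_arm(plan=[{"claw": 1,"xyz": [0,0,0],"twist": -7},{"claw": 1,"xyz": [0,0,0],"twist": -7},{"claw": 1,"xyz": [0,0,0],"twist": -7},{"claw": 1,"xyz": [0,0,0],"twist": -7},{"claw": 1,"xyz": [0,0,0],"twist": -7},{"claw": 1,"xyz": [0,0,0],"twist": -7},{"claw": 1,"xyz": [0,0,0],"twist": -7},{"claw": 1,"xyz": [0,0,0],"twist": -7}])

```text
clock: 36.87
position: [0.6642, -0.0026, 0.2303]
tcp_rot: [0.693, -0.142, 0.14, -0.693]
ft_force: [0.4, -0.3, -0.1]
width: 0.995
```

Call:
move_arm(plan=[{"claw": 1,"xyz": [0,0,0],"twist": -7},{"claw": 1,"xyz": [0,0,0],"twist": -7},{"claw": 1,"xyz": [0,0,0],"twist": -7},{"claw": 1,"xyz": [0,0,0],"twist": -7},{"claw": 1,"xyz": [0,0,0],"twist": -7},{"claw": 1,"xyz": [0,0,0],"twist": -0.7},{"claw": 1,"xyz": [0,0,0],"twist": 0}])

```text
clock: 37.45
position: [0.6644, -0.0025, 0.2309]
tcp_rot: [0.618, -0.344, 0.343, -0.618]
ft_force: [0.9, -0.1, -0.0]
width: 1.004
```

```bash
python3 - <<'E'
from h import *
st();c,w,s=snap('wrist')
M=(w[...,2]>.144)&(w[...,2]<.156)
n,l,stt,ce=cv2.connectedComponentsWithStats(M.astype(np.uint8))
for i in range(1,n):
    if stt[i,4]>100: print(stt[i],cv2.minAreaRect((w[l==i][:,:2]*1000).astype(np.float32)))
E
```

```text
t 37.45 p [ 0.6644 -0.0025  0.2309] jawyaw -58.2 tilt 0.1 w 1.004 F [ 0.9 -0.1 -0. ] T [ 0.01 -0.02 -0.02] j [-0.    0.59  0.51  1.5  -0.    2.58]
[ 315  194   20   91 1779] ((667.856689453125, -2.1242427825927734), (65.08651733398438, 13.608519554138184), 31.520790100097656)
[110 425  14  16 119] ((441.5315246582031, 57.81230926513672), (12.691864013671875, 4.580196380615234), 30.85144805908203)
```

Call:
move_arm(plan=[{"claw": 1,"xyz": [0.003,0.0003,-0.028],"twist": 0},{"claw": 1,"xyz": [0,0,-0.028],"twist": 0},{"claw": 1,"xyz": [0,0,-0.028],"twist": 0},{"claw": 1,"xyz": [0,0,-0.027],"twist": 0},{"claw": 0,"xyz": [0,0,0],"twist": 0},{"claw": 0,"xyz": [0,0,0],"twist": 0},{"claw": 0,"xyz": [0,0,0],"twist": 0},{"claw": 0,"xyz": [0,0,0],"twist": 0}])

```text
clock: 38.17
position: [0.6689, -0.0021, 0.1233]
tcp_rot: [-0.617, 0.343, -0.345, 0.618]
ft_force: [-0.2, -0.1, -0.3]
width: 0.451
```

Call:
move_arm(plan=[{"claw": 0,"xyz": [0,0,0],"twist": 0},{"claw": 0,"xyz": [0,0,0],"twist": 0},{"claw": 0,"xyz": [0,0,0],"twist": 0},{"claw": 0,"xyz": [0,0,0],"twist": 0}])

```text
clock: 38.5
position: [0.6683, -0.0017, 0.1226]
tcp_rot: [-0.617, 0.344, -0.345, 0.618]
ft_force: [-2.7, 3.0, 8.2]
width: 0.151
```

```bash
python3 -c "from h import *;st()"
```

```text
t 38.5 p [ 0.6683 -0.0017  0.1226] jawyaw -58.3 tilt 0.1 w 0.151 F [-2.7  3.   8.2] T [ 0.59  0.53 -0.12] j [-0.    0.6   0.26  1.23  0.    2.58]
```

Call:
move_arm(plan=[{"claw": 0,"xyz": [0,0,0],"twist": 6},{"claw": 0,"xyz": [0,0,0],"twist": 6},{"claw": 0,"xyz": [0,0,0],"twist": 6},{"claw": 0,"xyz": [0,0,0],"twist": 6},{"claw": 0,"xyz": [0,0,0],"twist": 6},{"claw": 0,"xyz": [0,0,0],"twist": 6},{"claw": 0,"xyz": [0,0,0],"twist": 6},{"claw": 0,"xyz": [0,0,0],"twist": 6}])

```text
clock: 39.17
position: [0.6679, -0.0014, 0.1226]
tcp_rot: [-0.704, 0.061, -0.062, 0.705]
ft_force: [-6.7, 4.5, 11.3]
width: 0.151
```

```bash
python3 -c "from h import *;st()"
```

```text
t 39.17 p [ 0.6679 -0.0014  0.1226] jawyaw -10.0 tilt 0.1 w 0.151 F [-6.7  4.5 11.3] T [ 1.    1.27 -0.13] j [-0.    0.6   0.26  1.23  0.    1.74]
```

Call:
move_arm(plan=[{"claw": 0,"xyz": [0,0,0],"twist": 6},{"claw": 0,"xyz": [0,0,0],"twist": 6},{"claw": 0,"xyz": [0,0,0],"twist": 6},{"claw": 0,"xyz": [0,0,0],"twist": 6},{"claw": 0,"xyz": [0,0,0],"twist": 6},{"claw": 0,"xyz": [0,0,0],"twist": 6},{"claw": 0,"xyz": [0,0,0],"twist": 6},{"claw": 0,"xyz": [0,0,0],"twist": 6}])

```text
clock: 39.83
position: [0.6674, -0.0015, 0.1226]
tcp_rot: [-0.668, -0.231, 0.23, 0.669]
ft_force: [-10.8, 4.1, 13.8]
width: 0.156
```

```bash
python3 -c "from h import *;st()"
```

```text
t 39.83 p [ 0.6674 -0.0015  0.1226] jawyaw 38.0 tilt 0.1 w 0.156 F [-10.8   4.1  13.8] T [ 0.87  2.12 -0.13] j [-0.    0.6   0.26  1.24  0.    0.9 ]
```

Call:
move_arm(plan=[{"claw": 0,"xyz": [0,0,0],"twist": 6},{"claw": 0,"xyz": [-0.0004,0,0],"twist": 6},{"claw": 0,"xyz": [-0.0004,0,0],"twist": 6},{"claw": 0,"xyz": [0,0,0],"twist": 6},{"claw": 0,"xyz": [0,0,0],"twist": 6},{"claw": 0,"xyz": [0,0,0],"twist": 6},{"claw": 0,"xyz": [0,0,0],"twist": 6},{"claw": 0,"xyz": [0,0,0],"twist": 6}])

```text
clock: 40.5
position: [0.667, -0.0019, 0.1226]
tcp_rot: [0.517, 0.483, -0.482, -0.517]
ft_force: [-6.5, 1.2, 11.4]
width: 0.156
```

```bash
python3 -c "from h import *;st()"
```

```text
t 40.5 p [ 0.667  -0.0019  0.1226] jawyaw 86.0 tilt 0.1 w 0.156 F [-6.5  1.2 11.4] T [ 0.29  1.51 -0.16] j [-0.    0.6   0.26  1.23  0.    0.07]
```

Call:
move_arm(plan=[{"claw": 0,"xyz": [0,0,0],"twist": 3},{"claw": 0,"xyz": [0,0,0],"twist": 2},{"claw": 0,"xyz": [0,0,0],"twist": 2},{"claw": 0,"xyz": [0,0,0],"twist": 0}])

```text
clock: 40.83
position: [0.667, -0.002, 0.1226]
tcp_rot: [0.488, 0.512, -0.512, -0.488]
ft_force: [-6.5, 1.5, 11.6]
width: 0.147
```

```bash
python3 -c "from h import *;st()"
```

```text
t 40.83 p [ 0.667  -0.002   0.1226] jawyaw 92.8 tilt 0.1 w 0.147 F [-6.5  1.5 11.6] T [ 0.35  1.44 -1.45] j [-0.    0.6   0.26  1.23  0.   -0.05]
```

It is tight (−1.45 N m at 92.8°). I open in place, rise straight, move clear and verify.

Call:
move_arm(plan=[{"claw": 0,"xyz": [0,0,0],"twist": 1},{"claw": 1,"xyz": [0,0,0],"twist": 0},{"claw": 1,"xyz": [0,0,0],"twist": 0},{"claw": 1,"xyz": [0,0,0],"twist": 0},{"claw": 1,"xyz": [0,0,0.03],"twist": 0},{"claw": 1,"xyz": [0,0,0.04],"twist": 0},{"claw": 1,"xyz": [0,0,0.04],"twist": 0},{"claw": 1,"xyz": [0,0,0.01],"twist": 0}])

```text
clock: 41.5
position: [0.6682, -0.0021, 0.2477]
tcp_rot: [0.485, 0.518, -0.514, -0.482]
ft_force: [0.7, -0.2, 1.4]
width: 0.997
```

```bash
python3 - <<'E'
from h import *
st();c,w,s=snap('wrist')
M=(w[...,2]>.144)&(w[...,2]<.156)
n,l,stt,ce=cv2.connectedComponentsWithStats(M.astype(np.uint8))
for i in range(1,n):
    if stt[i,4]>100: print(stt[i],cv2.minAreaRect((w[l==i][:,:2]*1000).astype(np.float32)))
E
```

```text
t 41.5 p [ 0.6682 -0.0021  0.2477] jawyaw 93.7 tilt 0.4 w 0.997 F [ 0.7 -0.2  1.4] T [-0.   -0.02 -0.05] j [-0.    0.59  0.56  1.54 -0.   -0.07]
[ 312  193   23   85 1559] ((666.9868774414062, -1.794133186340332), (65.10397338867188, 14.009469032287598), 0.6202605366706848)
```

Call:
move_arm(plan=[{"claw": 1,"xyz": [-0.02,-0.025,0.01],"twist": 0},{"claw": 1,"xyz": [-0.025,-0.03,0],"twist": 0},{"claw": 1,"xyz": [-0.025,-0.03,0],"twist": 0},{"claw": 1,"xyz": [-0.025,-0.03,0],"twist": 0},{"claw": 1,"xyz": [-0.025,-0.03,0],"twist": 0},{"claw": 1,"xyz": [-0.025,-0.03,0],"twist": 0},{"claw": 1,"xyz": [-0.025,-0.03,0],"twist": 0},{"claw": 1,"xyz": [-0.025,-0.03,0],"twist": 0}])

```text
clock: 42.22
position: [0.4705, -0.2381, 0.2511]
tcp_rot: [-0.484, -0.516, 0.516, 0.483]
ft_force: [0.4, 0.8, -0.4]
width: 0.999
```

Call:
move_arm(plan=[{"claw": 1,"xyz": [-0.025,-0.03,0],"twist": 0},{"claw": 1,"xyz": [-0.025,-0.03,0],"twist": 0},{"claw": 1,"xyz": [0,-0.02,0],"twist": 0},{"claw": 1,"xyz": [0,0,0],"twist": 0}])

```text
clock: 42.55
position: [0.4205, -0.3204, 0.251]
tcp_rot: [-0.485, -0.515, 0.515, 0.484]
ft_force: [-0.3, -1.0, 0.8]
width: 1.002
```

```bash
python3 - <<'E'
from h import *
st()
for n in('top','scene'):
  c,w,s=snap(n)
  def f(t,z0,z1,x,y,d):
    M=(w[...,2]>z0)&(w[...,2]<z1)&(abs(w[...,0]-x)<d)&(abs(w[...,1]-y)<d)
    if M.sum()>4: print(n,t,np.round(np.r_[np.array(cv2.minAreaRect((w[M][:,:2]*1000).astype(np.float32))[0]),cv2.minAreaRect((w[M][:,:2]*1000).astype(np.float32))[2]],1))
  f('knob',.145,.153,.667,0,.05);f('handle',.152,.164,.437,.066,.04)
  for q in['jar_blue','bottle_red','beaker','mortar','dish','brush','tub_brown']:
    m=masks_of(n,q)
    if m and m[0]['conf']>.4:
        p=w[m[0]['pixels']];print(q,np.round(np.nanmedian(p,0),3))
  if n=='top': cv2.imwrite('pics/topF.png',cv2.resize(c['frame'][60:360,90:490],(800,600)))
E
```

```text
t 42.55 p [ 0.4205 -0.3204  0.251 ] jawyaw 93.5 tilt 0.1 w 1.002 F [-0.3 -1.   0.8] T [-0.02 -0.06  0.02] j [-0.65  0.27  0.09  1.39 -0.   -0.71]
top knob [665.5  -3.1  90. ]
top handle [4.351e+02 6.440e+01 3.000e-01]
jar_blue [ 0.713 -0.182  0.083]
bottle_red [0.515 0.057 0.045]
beaker [0.539 0.46  0.052]
mortar [0.658 0.442 0.031]
dish [ 0.697 -0.321  0.011]
brush [0.342 0.286 0.018]
scene knob [669.6  -2.9   1.8]
scene handle [438.6  64.7  59.8]
jar_blue [ 0.739 -0.188  0.083]
bottle_red [0.433 0.354 0.072]
beaker [0.541 0.446 0.056]
mortar [0.648 0.446 0.035]
dish [ 0.695 -0.318  0.011]
brush [0.349 0.283 0.017]
tub_brown [ 0.503 -0.527  0.058]
```

View pics/topF.png

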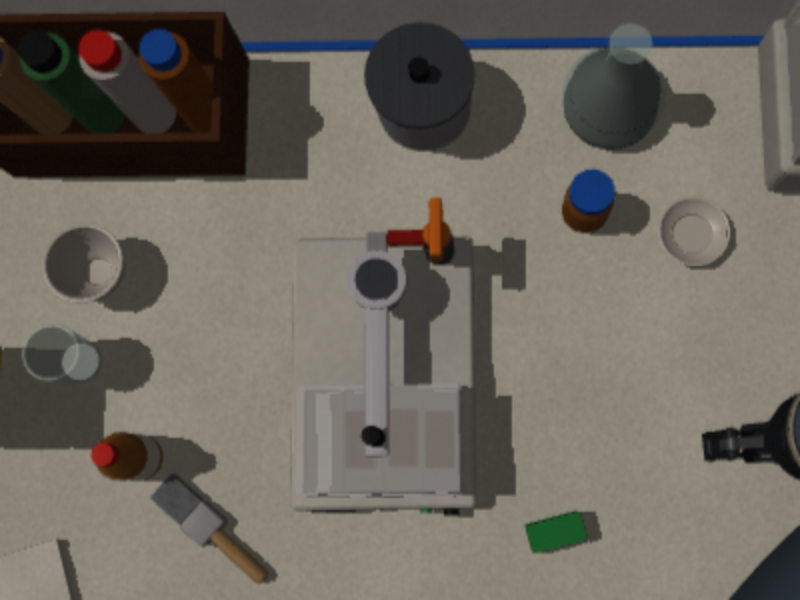

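The cover is home over the three samples (column 340–455, row 440). The tongue is back against the tail (405,238), the knob bar is at 0.6° as at the start, and the other objects have not moved. I hand in.

```bash
python3 -c "
from station import close_job
print(close_job())"
```

```text
the job is handed in; nothing more can be done
None
```

The shaker is loaded, the cover is closed and the lock knob is tight. I handed the job in at about 43 s of robot time.

- **Knob loosened:** it jammed counter-clockwise, so I turned it clockwise about 150° to its end stop.
- **Cover opened:** I swung it about 1.57 rad off to the side.
- **Samples placed:** three were present, and each lies lengthwise in its own slot. Their tops measured 77 mm (78 mm expected) and they were within about 1° of the slot axis. The green look-alike was left alone.
- **Cover closed:** I pushed it against its stop with about 33 N. The handle is back within 0.5 mm of where it started.
- **Knob tightened:** it resisted with 1.45 N m, and the bar is back at its starting angle of 0.6°. The tongue is across the tail again.

The last pictures showed the other bench items where they started. The only disagreement was the detector's top-view report for the red-capped bottle, which landed on the shaker; the scene view and the final picture showed the bottle in place.

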